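Hang the charged work lamp on the empty lamp post

TASK

Take the charged work lamp, the one with the green status light, out of the charging dock (it is clicked in, so pull it straight up) and hang it by the notch in the middle of its handle on the hook of the empty lamp post, so that it hangs there freely, upright and still. Leave the lamp that is still charging (red light) in its bay and the lit lamp on its hook, and do not shift any of the other things on the bench.

Things in the scene. Friction and masses are not known exactly. Their poses are not given: they have to be found in the camera images.
- lamp_charged: The lamp to hang: teal/black cordless lantern, 189 mm tall, 0.38-0.6 kg, green status ring and two green lenses on the cap. Stands in either dock bay. Origin: centre of underside; z up, y along the handle bar, x across it. Foot 66 x 66 x 28 mm, cap 74 mm across, cap top at z=120. All lamps: stiff black handle, bar on uprights at y=+-50 (8 wide, outer faces +-54).
- lamp_charged_notch (a point): Hanging notch in that lamp's handle bar, where the hook's rod rests (x=y=0, z=180 of the lamp). Bar straight along y, 108 long, 10 thick (x), from z=173 to 189; in the middle of its underside a V notch 18 wide, 9 deep that centres on the rod. Window below 53 high, 92 wide. Pinched at z=181, 28 mm to one side of the middle (grip 110 N), the lamp is carried about level and the notch stays free.
- lamp_charging: The lamp still charging: same make, but red status ring and lenses; in the other dock bay, 135 mm beside the charged one; it stays there. Origin at the centre of its underside.
- lamp_lit: The lit lamp: same make, yellowish lens, dark status ring; hangs by its handle on the busy post's hook, underside 85 mm above the bench; it stays there. Origin at the centre of its underside, handle along its y.
- dock: Two-bay charging dock screwed to the bench: black base 100 x 250 x 12 mm, two grey square pockets with walls up to z=36. Origin: centre of underside; bays at its y=-67.5 and +67.5, lamps stand at z=12, handles along its y. Two sprung balls grip each lamp's foot: 8-12 N besides the weight, straight up, frees it within 10 mm; it is clear of the pocket after 25 mm.
- post_free: The empty lamp post, bolted to the bench, left or right: flange 90 mm across, 16 mm tube; hook of yellow vinyl-dipped 8 mm rod along its own -x. Origin: centre of flange underside. Top edge of the hook (mm): arm z=281 from x=0 to -60, falling to the seat z=265 from x=-85 to -105, rising to the tip at x=-121, z=281. Nothing of it is higher.
- hook_free (a point): Middle of the seat of the empty post's hook, on top of the rod (x=-95, z=265 mm of the post). The lamp's bar lies across the rod here, along the post's y, the rod in its notch.
- post_busy: The other lamp post, same as the empty one, at the other end; the lit lamp hangs on it.
- hook_busy (a point): Middle of the seat of the busy post's hook.
- driver: Bystander: red/black cordless impact driver standing on its battery, 222 mm tall, footprint 115 x 75 mm, nose and bit along its +x out to 141 mm at height 186 mm, motor back to x=-63. Origin: centre of underside. In front, near the robot, left or right.
- bottle: Bystander: clear bottle, 215 mm tall, 68 mm across, pink label, white cap. Origin at the centre of its underside. It stands in front on the side where the driver is not.
- router: Bystander: cordless trim router, clear base 88 mm across, battery on top 209 mm high, within 70 mm of its axis. Origin at the centre of its underside. Stands behind the dock.
- rings: Bystander: stack of three plywood rings, 120 mm across, 60 mm high. Origin at the centre of its underside. Behind the dock.
- mallet: Bystander: wooden mallet lying on the bench, 62 mm high, handle along its -x, 305 mm long in all. At the far left or right.
- hammer: Bystander: hammer with a wooden handle lying on the bench along its x, 290 mm long. At the far right or left.
Things that resemble listed ones, but are neither listed nor needed, are in the scene too. What is shaped like the lamp_charged but blue is not meant. Leave any purple look-alike of the lamp_lit alone.

How it is judged (in metres and radians):
On the way:
1. The charged lamp is out of the dock: lifted at least 60 mm above its seat, not touching the dock (z of lamp_charged in the frame of dock above 0.072 m and contact force between lamp_charged and dock below 0.05 N), for 0.1 s.
At the end, for the whole second after the job is handed in: Charged lamp let go on the empty post's hook: notch within 15 mm of the seat's middle, weight on the post, upright within 0.22 rad, at rest (0.03 m/s, 0.3 rad/s). Charging lamp within 10 mm, lit lamp (on its hook) and all other bystanders within 30 mm of their starts (distance between lamp_charged_notch and hook_free below 0.015 m and contact force between lamp_charged and post_free above 2 N and angle between lamp_charged's own z axis and vertical below 0.22 rad and linear speed of lamp_charged below 0.03 m/s and angular speed of lamp_charged below 0.3 rad/s and distance of lamp_charging from where it was at the start of the episode below 0.01 m and distance between hook_busy and lamp_lit below 0.19 m and distance of each of lamp_lit, driver, bottle, router, rings, mallet, hammer from where it was at the start of the episode below 0.03 m); the robot touches nothing.
It fails at once if The lamp that is still charging is pulled up or shifted more than 10 mm (distance of lamp_charging from where it was at the start of the episode above 0.01 m).
It fails at once if The lit lamp is knocked off its hook or swung more than 60 mm (distance of lamp_lit from where it was at the start of the episode above 0.06 m).
It fails at once if A bystander (driver, bottle, router, rings, mallet, hammer) is shifted more than 30 mm or knocked over (distance of any of driver, bottle, router, rings, mallet, hammer from where it was at the start of the episode above 0.03 m or angle between any of driver, bottle, router's own z axis and vertical above 0.4 rad).
It fails at once if The charged lamp is tipped over (angle between lamp_charged's own z axis and vertical above 0.9 rad).
It also fails if it takes over 48 s, if anything falls off the work surface, if the arm or the gripper's body presses on something with over 40 N, if the wrist force passes 120 N, or if a joint passes its speed limit or range.

ROBOT

A 7-joint arm with a two-finger parallel gripper is mounted at the origin on the work surface. World frame = base frame: x ahead of the robot, y to its left, z up, the work surface at z = 0. Lengths are in mm, angles in rad, forces in N, time in s.
With the tool pointing down it reaches from about 400 to 875 mm from the base axis. Payload 4.4 kg.
Tool frame: the origin (TCP) lies midway between the tips of the shut fingers; the grasp point (between the pads) lies 19 mm behind it (ctrl.grip_depth is the distance from the TCP to the grasp point, in mm); z points along the fingers, y is the direction in which the jaws open and shut (so a half turn about z gives the same grasp; the last joint's range is limited). The gripper opens to 85 mm and grips with 20 to 120 N. Pads are 22 mm wide; open, the fingers measure 114 mm over their backs; the gripper's body (76 mm by 85 mm) begins 54 mm behind the grasp point. The pads swing forward as they close: fully open they stand 13 mm farther back than shut.
Start: joints at [1.079, 0.628, 0.038, 1.517, -0.027, 0.996, -0.02], TCP at [268.512, -591.963, 192.013] pointing down, gripper open.
Joint ranges: [-3.06, 3.06], [-0.37, 2.12], [-1.25, 1.32], [0.18, 2.47], [-1.1, 4.24], [0.23, 1.98], [-2.94, 2.94]. Speed limits (rad/s): [2.57, 2.57, 3.14, 3.14, 3.14, 3.14, 3.14].

INTERFACE

Orientations are given as [roll, pitch, yaw] about the fixed x, y, z axes, in that order (R = Rz(yaw) Ry(pitch) Rx(roll)).
In Python, from cell import ctrl, get_image gives the robot as it stands.
- The arm moves only by the tool arm_command, never from a script. Its argument "plan" is a list of rows, each an object of numbers: "rx", "ry", "rz": the turn, a rotation vector about the tool's x, y, z in rad; "x", "y", "z": the shift along the tool's x, y, z in cm; "jaw": the finger opening in cm, from 0 to 8.54. In form: [{"rx": .., "ry": .., "rz": .., "x": .., "y": .., "z": .., "jaw": ..}, ...]. A call has 1 to 10 rows; each row is the pose to reach, as a shift and turn from the pose measured when the call began, along the tool's axes at that moment; what a row does not reach only later rows make up. A row lasts 1/12 s, in which the tool goes at most 41.7 mm and 7.16 degrees, less where a joint would pass 70% of its speed; a pose out of reach is approached as far as the arm can. A call with a gripper value outside its range is refused whole. The fingers move at their own pace and stop on an object; the grip force is fixed at half the most. Time passes only in rows, so rows that repeat a pose let the fingers close. It gives the time, the measured TCP pose, the force and the opening at its end, in the units of the state.
- ctrl.read_state(): the state, without advancing time (a new reading comes with each control period).
- get_image(name): name is "side" or "top"; returns a dict with "frame" (420x560x3 uint8, red, green, blue), "fovy" (degrees; the focal length in pixels is half the picture's height over the tangent of half this angle, whatever the lens; pixels are square), "cx", "cy" (the principal point, pixels), "D" ([k1, k2, p1, p2, k3] as OpenCV has them; the pictures are not rectified), "R" (3x3) and "t" (3): a world point X has camera coordinates R X + t. Camera axes: x right, y down, z forward; pixel columns grow to the right and rows downward; lengths in mm; the calibration is good to about 2 mm. A picture is of the moment at which its call begins. There is no depth.
- ctrl.finish_job(): hands the job in, once; it reports no verdict.
The state is a dict: "clock": time; "qpos": joint angles; "qd": joint speeds; "tau": joint torques, N m; "eef_pos": TCP position; "tool_rot": TCP orientation; "force": force on the tool from outside, world axes, zero at the start; "torque": the same for the moment, N m; "width": finger opening in mm.
Only numpy, scipy, OpenCV 4.12 (cv2) and the standard library are available. Lean on these libraries where they do the work, as an engineer would, in place of code of your own. Each camera call takes 0.05 s, during which the arm holds its last target.

## Working session

There is one attempt and no reset: what is moved stays moved. The work goes in short steps, Python scripts to look and compute and a tool call to move; the robot and the scene stay as the last step left them, time stands still between calls to the robot, and variables do not carry over. Pictures are saved under pics/ and viewed, and the job is handed in when it is done.

Besides the shell and the picture viewer there is one more tool, called after "Request:" by a JSON object that holds its "method" and its "body", one argument or row to a line. arm_command: Moves the arm, as the interface text tells. Its arguments: {"type":"object","properties":{"plan":{"type":"array","items":{"type":"object","properties":{"rx":{"type":"number"},"ry":{"type":"number"},"rz":{"type":"number"},"x":{"type":"number"},"y":{"type":"number"},"z":{"type":"number"},"jaw":{"type":"number"}}}}},"required":["plan"]}

```bash
ls; mkdir -p pics
cat > h.py <<'E'
import numpy as np, cv2
from cell import ctrl, get_image
def cam(n):
    d=get_image(n); f=d["frame"]; h=f.shape[0]
    fl=h/2/np.tan(np.radians(d["fovy"])/2)
    d["K"]=np.array([[fl,0,d["cx"]],[0,fl,d["cy"]],[0,0,1]]); d["R"]=np.array(d["R"]); d["t"]=np.array(d["t"],float); d["D"]=np.array(d["D"],float)
    return d
def proj(d,X):
    return cv2.projectPoints(np.atleast_2d(np.array(X,float)),cv2.Rodrigues(d["R"])[0],d["t"],d["K"],d["D"])[0].reshape(-1,2)
def ray(d,uv):
    n=cv2.undistortPoints(np.array([[uv]],float),d["K"],d["D"]).ravel()
    v=d["R"].T@np.array([n[0],n[1],1]); return -d["R"].T@d["t"], v/np.linalg.norm(v)
def atz(d,uv,z):
    c,v=ray(d,uv); return c+v*(z-c[2])/v[2]
def tri(r1,r2):
    A=[];b=[]
    for c,v in (r1,r2):
        P=np.eye(3)-np.outer(v,v);A.append(P);b.append(P@c)
    x=np.linalg.lstsq(np.vstack(A),np.hstack(b),rcond=None)[0]
    return x,[np.linalg.norm((np.eye(3)-np.outer(v,v))@(x-c)) for c,v in (r1,r2)]
import pickle
def save(d,p): pickle.dump(d,open(p,'wb'))
def load(p): return pickle.load(open(p,'rb'))
E
python3 - <<'E'
from h import *
for n in("side","top"):
    d=cam(n); save(d,n+"0.pkl"); cv2.imwrite(f"pics/{n}0.png",d["frame"][:,:,::-1])
    print(n,d["fovy"],-d["R"].T@d["t"],d["R"][2],d["D"])
s=ctrl.read_state(); print(s)
E
```

```text
pics
side 43.002196036838406 [-329.68845258 1392.31539526 1181.6462316 ] [ 0.42063135 -0.73509608 -0.53169825] [-0.09804856  0.          0.          0.          0.        ]
top 45.44045851732642 [ 315.36237037  -22.07162727 1635.18772565] [ 1.11375150e-01  1.46090595e-04 -9.93778423e-01] [0.06431379 0.         0.         0.         0.        ]
{'clock': 0.1, 'qpos': array([ 1.07915318,  0.62924856,  0.03846052,  1.51823596, -0.02695994,
        0.99631706, -0.02000471]), 'qd': array([-1.93253425e-04, -3.28797316e-03, -7.97353813e-04, -3.95511160e-03,
        9.85174382e-05,  2.01757842e-03, -8.80262658e-05]), 'tau': array([ 2.82837522e-03, -5.64535654e+01,  1.23071060e+00, -1.93977910e+01,
        1.13332761e-02,  5.39698260e-03,  1.74518124e-05]), 'eef_pos': array([ 268.26138278, -591.38658942,  191.1949466 ]), 'tool_rot': array([-3.13990297e+00,  5.90274229e-05,  4.25848264e-01]), 'force': array([ 0.3250249 ,  0.22399607, -0.27301224]), 'torque': array([0.00997566, 0.03892216, 0.01226051]), 'width': 85.4676723349483}
```

View pics/side0.png

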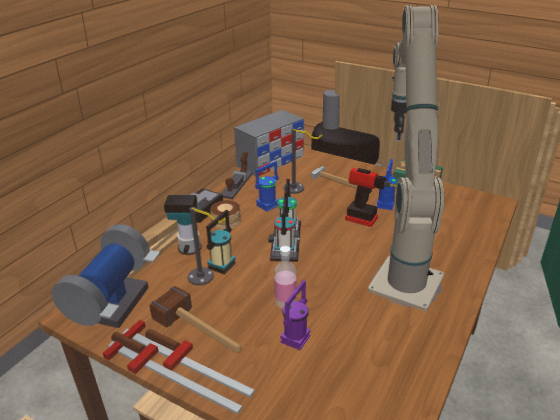

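View pics/top0.png

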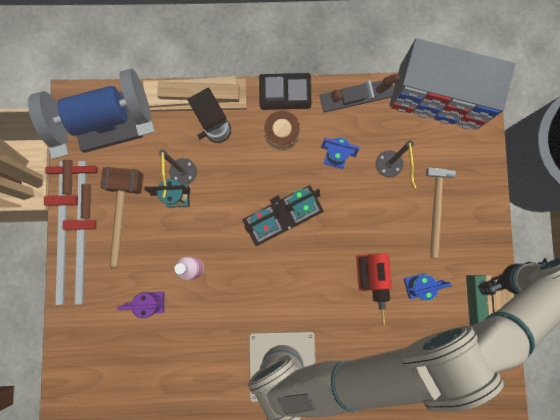

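The top view shows the dock at about (284,214), with a lamp with red lenses on the left and a lamp with green lenses on the right. The free post is at (390,163) with its yellow hook at (412,165). The lit lamp hangs on the left post at (172,190). Blue look-alikes stand at (340,152) and (427,287), and a purple one at (145,305). Next I take close crops.

Run:
```python
from h import *
a=load("top0.pkl")["frame"][:,:,::-1]; s=load("side0.pkl")["frame"][:,:,::-1]
cv2.imwrite("pics/c1.png",cv2.resize(a[170:260,230:340],None,fx=7,fy=6.6,interpolation=cv2.INTER_CUBIC))
cv2.imwrite("pics/c2.png",cv2.resize(a[130:200,360:440],None,fx=8,fy=8,interpolation=cv2.INTER_CUBIC))
cv2.imwrite("pics/c3.png",cv2.resize(s[120:270,180:340],None,fx=4,fy=4,interpolation=cv2.INTER_CUBIC))
```

```text
(no output)
```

View pics/c1.png

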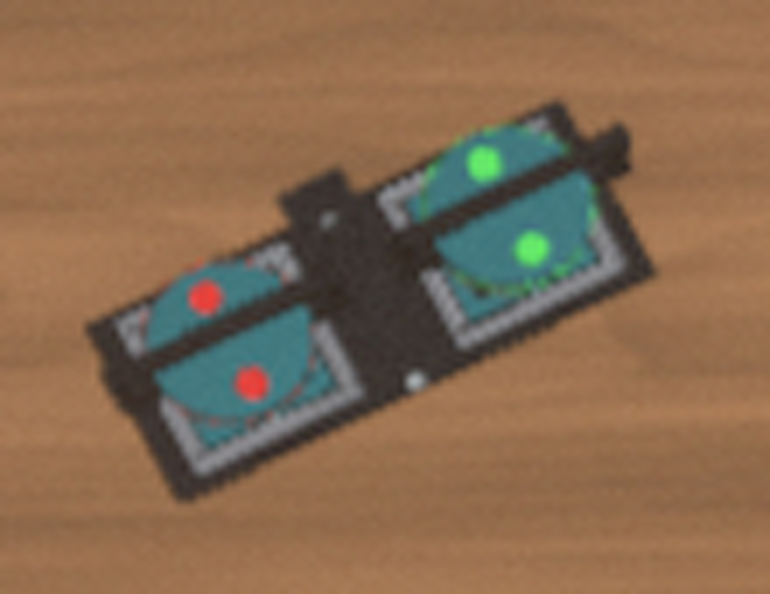

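View pics/c2.png

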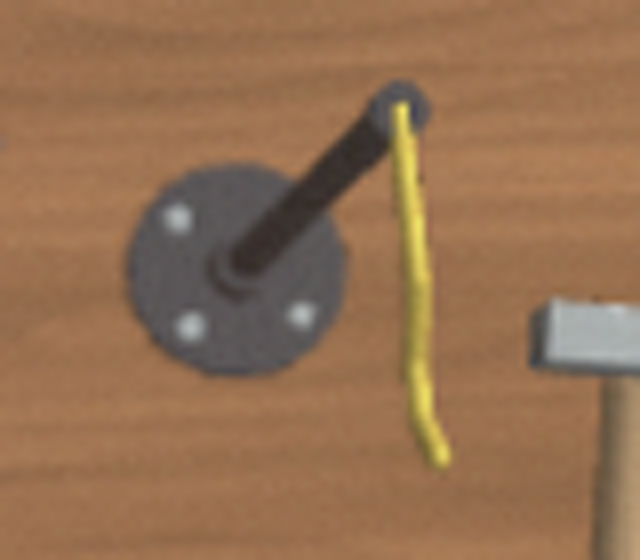

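View pics/c3.png

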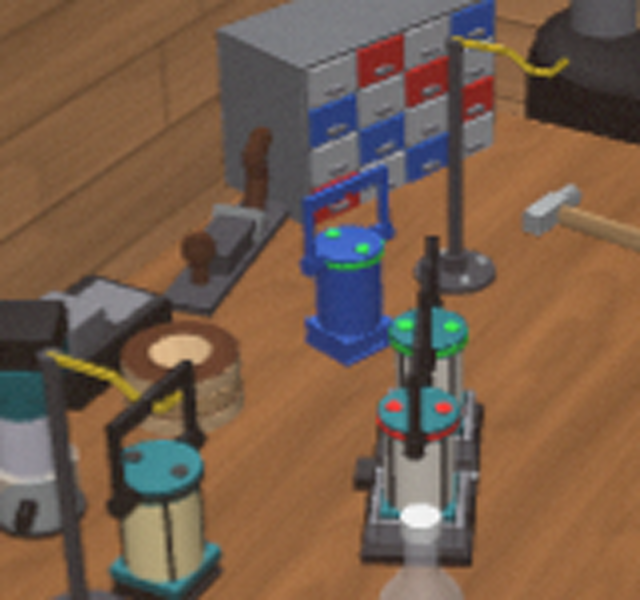

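```bash
cat > meas.py <<'E'
from h import *
from scipy.optimize import least_squares
def blobs(d,lo,hi,mn=4):
    hsv=cv2.cvtColor(d["frame"],cv2.COLOR_RGB2HSV)
    m=cv2.inRange(hsv,np.array(lo),np.array(hi)); n,l,s,c=cv2.connectedComponentsWithStats(m,connectivity=8)
    return [(c[i].round(2),s[i][4],s[i][:4]) for i in range(1,n) if s[i][4]>=mn],l,m
E
python3 - <<'E'
from meas import *
T=load("top0.pkl");S=load("side0.pkl")
for nm,d in(("top",T),("side",S)):
    for c,lo,hi in(("green",(50,120,170),(75,255,255)),("red",(0,170,190),(6,255,255)),("yellow",(24,150,120),(32,255,255))):
        b,_,_=blobs(d,lo,hi); print(nm,c,[(tuple(x[0]),int(x[1]),x[2].tolist()) for x in b])
E
```

```text
top green [((np.float64(341.0), np.float64(140.5)), 6, [340, 140, 3, 2]), ((np.float64(337.38), np.float64(155.38)), 13, [336, 154, 4, 4]), ((np.float64(298.75), np.float64(194.25)), 20, [297, 192, 5, 5]), ((np.float64(305.5), np.float64(207.22)), 18, [304, 205, 4, 5]), ((np.float64(424.11), np.float64(279.94)), 18, [422, 278, 5, 5]), ((np.float64(428.35), np.float64(294.47)), 17, [426, 293, 5, 4])]
top red [((np.float64(258.89), np.float64(214.67)), 9, [258, 213, 3, 4]), ((np.float64(265.55), np.float64(227.64)), 11, [264, 226, 4, 4]), ((np.float64(385.07), np.float64(270.51)), 241, [378, 254, 13, 34])]
top yellow [((np.float64(410.0), np.float64(148.5)), 4, [410, 147, 1, 4]), ((np.float64(162.25), np.float64(173.5)), 4, [162, 172, 2, 4]), ((np.float64(413.14), np.float64(183.71)), 7, [412, 181, 3, 6])]
side green [((np.float64(393.2), np.float64(179.6)), 5, [392, 179, 3, 2]), ((np.float64(270.2), np.float64(181.6)), 5, [269, 181, 3, 2]), ((np.float64(280.5), np.float64(200.5)), 8, [279, 200, 4, 2]), ((np.float64(292.5), np.float64(201.0)), 8, [291, 200, 4, 3])]
side red [((np.float64(354.27), np.float64(169.0)), 11, [352, 168, 5, 3]), ((np.float64(372.13), np.float64(173.6)), 15, [369, 172, 7, 4]), ((np.float64(290.5), np.float64(221.5)), 4, [290, 221, 2, 2])]
side yellow [((np.float64(308.61), np.float64(134.23)), 44, [295, 130, 27, 9]), ((np.float64(203.61), np.float64(212.82)), 51, [194, 209, 21, 11]), ((np.float64(221.5), np.float64(220.36)), 14, [219, 218, 6, 5])]
```

Run:
```python
from meas import *
T=load("top0.pkl");S=load("side0.pkl")
z=133
g=[atz(T,(298.75,194.25),z),atz(T,(305.5,207.22),z)]; r=[atz(T,(258.89,214.67),z),atz(T,(265.55,227.64),z)]
print("g",g,"r",r); gm=(g[0]+g[1])/2; rm=(r[0]+r[1])/2
print("mid",gm,rm,"dist",np.linalg.norm(gm-rm)); v=gm-rm; print("yaw of dock line",np.degrees(np.arctan2(v[1],v[0])), "lens dir",np.degrees(np.arctan2(*(g[0]-g[1])[1::-1])),np.degrees(np.arctan2(*(r[0]-r[1])[1::-1])))
print("tri",tri(ray(T,(298.75,194.25)),ray(S,(280.5,200.5))),tri(ray(T,(305.5,207.22)),ray(S,(292.5,201))))
# hook
hook=np.array([[0,277],[-60,277],[-85,261],[-105,261],[-121,277]],float)
def pts(p,n=12):
    x=[];
    for a,b in zip(hook[:-1],hook[1:]):
        x+= [a+(b-a)*k/n for k in range(n)]
    x=np.array(x+[hook[-1]]); c,s=np.cos(p[2]),np.sin(p[2])
    return np.c_[p[0]+c*x[:,0],p[1]+s*x[:,0],x[:,1]]
pix={}
for nm,d,box in(("T",T,(395,135,425,195)),("S",S,(285,120,330,150))):
    hsv=cv2.cvtColor(d["frame"],cv2.COLOR_RGB2HSV); m=cv2.inRange(hsv,np.array((22,110,90)),np.array((34,255,255)))
    ys,xs=np.nonzero(m); k=(xs>box[0])&(xs<box[2])&(ys>box[1])&(ys<box[3]); pix[nm]=np.c_[xs[k],ys[k]]; print(nm,k.sum(),pix[nm].min(0),pix[nm].max(0))
from scipy.spatial import cKDTree
def res(p):
    o=[]
    for nm,d in(("T",T),("S",S)):
        q=proj(d,pts(p)); 
        dd,i=cKDTree(q).query(pix[nm]); o.append((pix[nm]-q[i]).ravel())
        dd,i=cKDTree(pix[nm]).query(q); o.append((pix[nm][i]-q).ravel()*.7)
    return np.hstack(o)
# initial from flange
f=atz(T,(360+237/8,130+270/8),6); print("flange",f)
for y0 in(0,np.radians(10),-.2):
    R=least_squares(res,[f[0],f[1],y0],loss="soft_l1",x_scale=[10,10,.1],diff_step=1e-3); print(R.x,np.degrees(R.x[2]),R.cost,np.sqrt(np.mean(R.fun**2)))
p=R.x
a=T["frame"][:,:,::-1].copy()
for nm,d,b in(("T",T,(360,120,440,200)),("S",S,(260,110,340,200))):
    im=cv2.resize(d["frame"][b[1]:b[3],b[0]:b[2],::-1],None,fx=7,fy=7,interpolation=cv2.INTER_CUBIC)
    for q in proj(d,np.vstack([pts(p),[[p[0],p[1],8],[p[0],p[1],270]]])): cv2.circle(im,tuple(int(v) for v in ((q-b[:2]+.5)*7)),2,(255,0,255),-1)
    cv2.imwrite(f"pics/hook{nm}.png",im)
```

```text
g [array([524.34371463, -65.13494027, 133.        ]), array([484.39836119, -84.38301289, 133.        ])] r [array([465.31741586,  56.4850478 , 133.        ]), array([425.72749489,  37.23466359, 133.        ])]
mid [504.37103791 -74.75897658 133.        ] [445.52245538  46.85985569 133.        ] dist 135.10846024137146
yaw of dock line -64.17871773159287 lens dir 25.72756256206662 25.931086381027246
tri (array([525.14661723, -64.65845982, 133.89881546]), [np.float64(1.0251799648503794), np.float64(1.0251799648499302)]) (array([485.05131112, -84.04671085, 133.25349093]), [np.float64(0.7527354809458017), np.float64(0.7527354809453053)])
T 119 [409 143] [415 187]
S 63 [293 129] [321 138]
flange [ 635.64435936 -370.13803602    6.        ]
[ 6.37073449e+02 -3.70252267e+02  4.75284036e-02] 2.7231769322093147 58.15488840045107 0.4952782470749852
[ 6.37016618e+02 -3.69411089e+02  6.40994564e-02] 3.6726283201645433 56.69084774296701 0.48587286765735244
[ 6.38174419e+02 -3.70441669e+02  4.51789674e-02] 2.5885641548536573 57.4686336112132 0.4932383709136084
```

```bash
python3 -c "
import cv2,numpy as np
cv2.imwrite('pics/hookTS.png',cv2.resize(np.hstack([cv2.imread('pics/hookT.png'),cv2.imread('pics/hookS.png')[:560]]),(800,400)))"
```

```text
(no output)
```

View pics/hookTS.png

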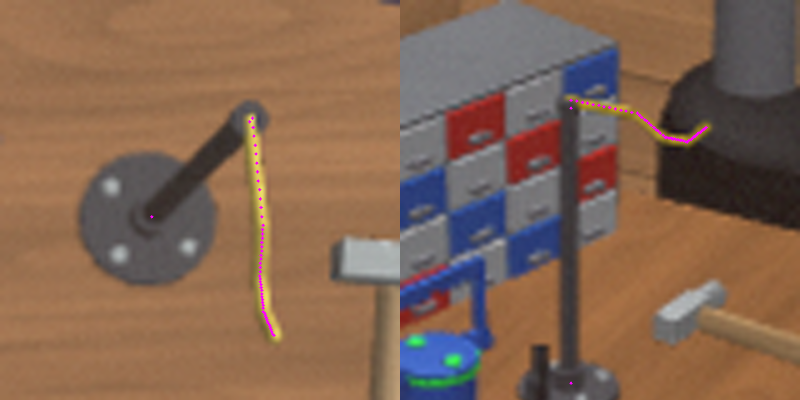

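Run:
```python
from meas import *
T=load("top0.pkl")
for n,uv,z in(("blueA lens",(341,140.5),121),("blueA",(337.4,155.4),121),("blueA bar",(323,147),189),("blueA bar",(357,153),189),("blueB",(424,280),121),("blueB",(428,294.5),121),("driver top",(382,270),215),("driver back",(378,254),200),("bit",(383,325),186),("hammer head",(440,172),20),("hammer end",(436,257),20),("router top",(207,108),209),("rings",(282,130),60),("lit",(172,193),260),("bottle",(183,269),215)):
    print(n,atz(T,uv,z).round())
```

```text
blueA lens [ 690. -200.  121.]
blueA [ 643. -187.  121.]
blueA bar [ 655. -139.  189.]
blueA bar [ 634. -237.  189.]
blueB [ 260. -430.  121.]
blueB [ 217. -439.  121.]
driver top [ 293. -290.  215.]
driver back [ 338. -283.  200.]
bit [ 139. -290.  186.]
hammer head [ 601. -528.   20.]
hammer end [ 327. -499.   20.]
router top [774. 198. 209.]
rings [744. -19.  60.]
lit [519. 288. 260.]
bottle [309. 267. 215.]
```

```bash
cat > go.py <<'E'
from h import *
from scipy.spatial.transform import Rotation as Ro
def to(x,y,z,yawx):
    """shift(cm)/rotvec from measured pose to TCP at x,y,z, tool down, tool x at yawx deg"""
    s=ctrl.read_state(); R0=Ro.from_euler("xyz",s["tool_rot"]); R1=Ro.from_euler("xyz",[np.pi,0,np.radians(yawx)])
    sh=R0.inv().apply(np.array([x,y,z])-s["eef_pos"])/10; rv=(R0.inv()*R1).as_rotvec()
    print("shift cm",sh.round(2),"rot",rv.round(4),"| pos",s["eef_pos"].round(1),"rpy",s["tool_rot"].round(3),"t",round(s["clock"],2),"w",round(s["width"],1),"F",s["force"].round(1))
E
python3 - <<'E'
from go import *
to(268,-591,360,24.4); to(516.8,-99.8,360,115.8); to(516.8,-99.8,300,115.8)
E
```

```text
shift cm [-1.000e-02 -7.000e-02 -1.688e+01] rot [-0.0017  0.0001 -0.    ] | pos [ 268.3 -591.4  191.2] rpy [-3.14   0.     0.426] t 0.1 w 85.5 F [ 0.3  0.2 -0.3]
shift cm [ 42.94 -34.53 -16.82] rot [-1.4000e-03 -1.3000e-03 -1.5952e+00] | pos [ 268.3 -591.4  191.2] rpy [-3.14   0.     0.426] t 0.1 w 85.5 F [ 0.3  0.2 -0.3]
shift cm [ 42.94 -34.52 -10.82] rot [-1.4000e-03 -1.3000e-03 -1.5952e+00] | pos [ 268.3 -591.4  191.2] rpy [-3.14   0.     0.426] t 0.1 w 85.5 F [ 0.3  0.2 -0.3]
```

The green-lens lamp at top pixels (299,194) and (306,207), world (504,-75), is the one to take. The blue look-alikes (340,152) and (427,287) are not, nor the red one (262,221), the lit one (172,190) or the purple one (145,305). First I raise the tool and swing it across.

Request:
{"method": "arm_command", "body": {
  "plan": [
    {"x": 0, "y": 0, "z": -4, "jaw": 8.5},
    {"x": 0, "y": 0, "z": -8, "jaw": 8.5},
    {"x": 0, "y": 0, "z": -12, "jaw": 8.5},
    {"x": 0, "y": 0, "z": -16, "jaw": 8.5},
    {"x": 3, "y": -2.4, "z": -17, "rz": -0.12, "jaw": 8.5},
    {"x": 6, "y": -4.8, "z": -17, "rz": -0.24, "jaw": 8.5},
    {"x": 9, "y": -7.2, "z": -17, "rz": -0.36, "jaw": 8.5},
    {"x": 12, "y": -9.6, "z": -17, "rz": -0.48, "jaw": 8.5},
    {"x": 15, "y": -12, "z": -17, "rz": -0.6, "jaw": 8.5},
    {"x": 18, "y": -14.4, "z": -17, "rz": -0.7, "jaw": 8.5}
  ]
}}

```text
validation failed for argument at $.pl...
```

Run:
```python
from go import *
to(516.8,-99.8,360,115.8);print(ctrl.read_state()["qpos"].round(2))
```

```text
shift cm [ 42.94 -34.53 -16.82] rot [-1.4000e-03 -1.3000e-03 -1.5952e+00] | pos [ 268.3 -591.4  191.2] rpy [-3.14   0.     0.426] t 0.1 w 85.5 F [ 0.3  0.2 -0.3]
[ 1.08  0.63  0.04  1.52 -0.03  1.   -0.02]
```

The arm refused the call, probably because every row needs every key. I resend it with all seven.

Request:
{"method": "arm_command", "body": {
  "plan": [
    {"rx": 0, "ry": 0, "rz": 0, "x": 0, "y": 0, "z": -4, "jaw": 8.5},
    {"rx": 0, "ry": 0, "rz": 0, "x": 0, "y": 0, "z": -8, "jaw": 8.5},
    {"rx": 0, "ry": 0, "rz": 0, "x": 0, "y": 0, "z": -12, "jaw": 8.5},
    {"rx": 0, "ry": 0, "rz": 0, "x": 0, "y": 0, "z": -16, "jaw": 8.5},
    {"rx": 0, "ry": 0, "rz": -0.12, "x": 3, "y": -2.4, "z": -17, "jaw": 8.5},
    {"rx": 0, "ry": 0, "rz": -0.24, "x": 6, "y": -4.8, "z": -17, "jaw": 8.5},
    {"rx": 0, "ry": 0, "rz": -0.36, "x": 9, "y": -7.2, "z": -17, "jaw": 8.5},
    {"rx": 0, "ry": 0, "rz": -0.48, "x": 12, "y": -9.6, "z": -17, "jaw": 8.5},
    {"rx": 0, "ry": 0, "rz": -0.6, "x": 15, "y": -12, "z": -17, "jaw": 8.5},
    {"rx": 0, "ry": 0, "rz": -0.7, "x": 18, "y": -14.4, "z": -17, "jaw": 8.5}
  ]
}}

```text
clock: 0.93
eef_pos: [373.1, -384.2, 361.2]
tool_rot: [-3.14, -0.001, 1.132]
force: [0.4, 0.1, 0.8]
width: 85.2
```

Run:
```python
from go import *
to(516.8,-99.8,360,115.8);print(ctrl.read_state()["qpos"].round(2))
```

```text
shift cm [31.85  0.91  0.16] rot [-0.0012 -0.0019 -0.8896] | pos [ 373.1 -384.2  361.2] rpy [-3.140e+00 -1.000e-03  1.132e+00] t 0.93 w 85.2 F [0.4 0.1 0.8]
[ 0.87  0.32 -0.17  1.57  0.05  1.26  0.25]
```

Request:
{"method": "arm_command", "body": {
  "plan": [
    {"rx": 0, "ry": 0, "rz": -0.12, "x": 4, "y": 0.1, "z": 0, "jaw": 8.5},
    {"rx": 0, "ry": 0, "rz": -0.24, "x": 8, "y": 0.2, "z": 0, "jaw": 8.5},
    {"rx": 0, "ry": 0, "rz": -0.36, "x": 12, "y": 0.3, "z": 0, "jaw": 8.5},
    {"rx": 0, "ry": 0, "rz": -0.48, "x": 16, "y": 0.4, "z": 0, "jaw": 8.5},
    {"rx": 0, "ry": 0, "rz": -0.6, "x": 20, "y": 0.5, "z": 0, "jaw": 8.5},
    {"rx": 0, "ry": 0, "rz": -0.7, "x": 24, "y": 0.7, "z": 0, "jaw": 8.5},
    {"rx": 0, "ry": 0, "rz": -0.8, "x": 28, "y": 0.8, "z": 0, "jaw": 8.5},
    {"rx": 0, "ry": 0, "rz": -0.89, "x": 31.8, "y": 0.9, "z": 0, "jaw": 8.5},
    {"rx": 0, "ry": 0, "rz": -0.89, "x": 31.8, "y": 0.9, "z": 0, "jaw": 8.5},
    {"rx": 0, "ry": 0, "rz": -0.89, "x": 31.8, "y": 0.9, "z": 0, "jaw": 8.5}
  ]
}}

```text
clock: 1.77
eef_pos: [516.9, -97.6, 361.1]
tool_rot: [-3.141, -0.003, 2.027]
force: [-0.3, -0.5, -0.0]
width: 84.5
```

Run:
```python
from go import *
to(516.8,-99.8,174,115.8);print(ctrl.read_state()["qpos"].round(2))
for n in("side","top"):
    d=cam(n); save(d,n+"1.pkl"); cv2.imwrite(f"pics/{n}1.png",d["frame"][:,:,::-1])
```

```text
shift cm [-0.26 -0.1  18.71] rot [-0.0004 -0.0034  0.0054] | pos [516.9 -97.6 361.1] rpy [-3.141e+00 -3.000e-03  2.027e+00] t 1.77 w 84.5 F [-0.3 -0.5 -0. ]
[ 0.47  0.32 -0.48  1.59  0.15  1.27  0.43]
```

View pics/side1.png

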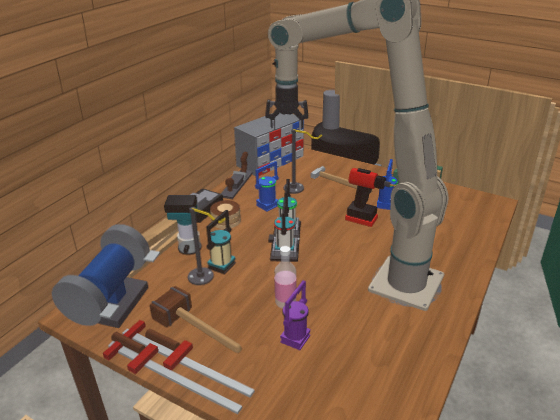

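The side view shows the gripper at about (287,105), well above the charged lamp's bar at (288,185), and nothing has been disturbed. I descend now.

Request:
{"method": "arm_command", "body": {
  "plan": [
    {"rx": 0, "ry": 0, "rz": 0, "x": -0.2, "y": -0.1, "z": 3, "jaw": 8.5},
    {"rx": 0, "ry": -0.003, "rz": 0.005, "x": -0.25, "y": -0.1, "z": 6, "jaw": 8.5},
    {"rx": 0, "ry": -0.003, "rz": 0.005, "x": -0.25, "y": -0.1, "z": 9, "jaw": 8.5},
    {"rx": 0, "ry": -0.003, "rz": 0.005, "x": -0.25, "y": -0.1, "z": 12, "jaw": 8.5},
    {"rx": 0, "ry": -0.003, "rz": 0.005, "x": -0.25, "y": -0.1, "z": 14.5, "jaw": 8.5},
    {"rx": 0, "ry": -0.003, "rz": 0.005, "x": -0.25, "y": -0.1, "z": 16.5, "jaw": 8.5},
    {"rx": 0, "ry": -0.003, "rz": 0.005, "x": -0.25, "y": -0.1, "z": 18, "jaw": 8.5},
    {"rx": 0, "ry": -0.003, "rz": 0.005, "x": -0.25, "y": -0.1, "z": 18.7, "jaw": 8.5},
    {"rx": 0, "ry": -0.003, "rz": 0.005, "x": -0.25, "y": -0.1, "z": 18.7, "jaw": 8.5},
    {"rx": 0, "ry": -0.003, "rz": 0.005, "x": -0.25, "y": -0.1, "z": 18.7, "jaw": 8.5}
  ]
}}

```text
clock: 2.7
eef_pos: [515.7, -104.8, 174.4]
tool_rot: [-3.14, 0.001, 2.013]
force: [1.1, 0.1, 0.1]
width: 84.8
```

Run:
```python
from go import *
to(516.8,-99.8,174,115.8)
ims=[]
for n,b in(("side",(230,130,330,270)),("top",(240,140,340,280))):
    d=cam(n); save(d,n+"2.pkl"); ims.append(cv2.resize(d["frame"][b[1]:b[3],b[0]:b[2],::-1],(400,560),interpolation=cv2.INTER_CUBIC))
cv2.imwrite("pics/d2.png",np.hstack(ims))
```

```text
shift cm [0.4  0.32 0.04] rot [-0.0019  0.0015 -0.0079] | pos [ 515.7 -104.8  174.4] rpy [-3.140e+00  1.000e-03  2.013e+00] t 2.7 w 84.8 F [1.1 0.1 0.1]
```

View pics/d2.png

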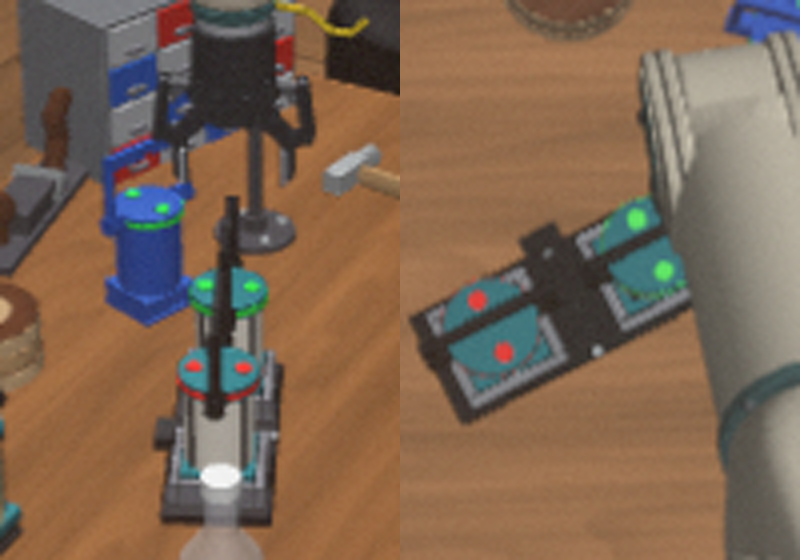

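Run:
```python
from go import *
d=load("side2.pkl"); s=ctrl.read_state(); print(s["eef_pos"],s["clock"])
R=Ro.from_euler("xyz",s["tool_rot"]).as_matrix()
L=np.array([504.7,-74.6,12]); a=np.radians(-64.2); u=np.array([np.cos(a),np.sin(a),0]);w=np.array([-u[1],u[0],0])
P=[s["eef_pos"],s["eef_pos"]+R@[0,43,-13],s["eef_pos"]+R@[0,-43,-13],L+54*u+[0,0,181],L-54*u+[0,0,181],L+[0,0,121]]
q=proj(d,P); print(q.round(1)); print(((q-[230,130])*4).round())
```

```text
[ 516.47771105 -104.35767034  175.20905622] 2.8
[[288.  186.8]
 [276.4 183.5]
 [299.5 184.2]
 [287.7 179.7]
 [285.8 194.6]
 [286.9 200.9]]
[[232. 227.]
 [186. 214.]
 [278. 217.]
 [231. 199.]
 [223. 258.]
 [227. 284.]]
```

Run:
```python
from go import *
d=cam("side"); s=ctrl.read_state(); print(s["eef_pos"],s["clock"],s["qd"].round(4))
R=Ro.from_euler("xyz",s["tool_rot"]).as_matrix()
b=(250,120,330,210)
im=cv2.resize(d["frame"][b[1]:b[3],b[0]:b[2],::-1],None,fx=7,fy=6.6,interpolation=cv2.INTER_CUBIC)
for P,c in((s["eef_pos"],(0,0,255)),(s["eef_pos"]+R@[0,43,-13],(0,255,255)),(s["eef_pos"]+R@[0,-43,-13],(0,255,255)),(s["eef_pos"]+R@[0,0,-73],(255,0,255)),(s["eef_pos"]+R@[0,0,-173],(255,0,255))):
    q=proj(d,P)[0]; cv2.circle(im,(int((q[0]-b[0]+.5)*7),int((q[1]-b[1]+.5)*6.6)),4,c,-1)
cv2.imwrite("pics/d3.png",im)
for n in (0,):
    d0=load("side0.pkl"); P=np.array([268.3,-591.4,191.2]); print(proj(d0,[P,P+[0,0,73]]).round(1))
    b=(370,90,430,160); im=cv2.resize(d0["frame"][b[1]:b[3],b[0]:b[2],::-1],None,fx=8,fy=8,interpolation=cv2.INTER_CUBIC)
    for z in(0,73): 
        q=proj(d0,P+[0,0,z])[0]; cv2.circle(im,(int((q[0]-b[0]+.5)*8),int((q[1]-b[1]+.5)*8)),4,(0,0,255),-1)
    cv2.imwrite("pics/d4.png",im)
```

```text
[ 516.48684542 -104.15179062  175.26617084] 2.85 [-0.0025  0.0019 -0.0028  0.0033  0.003   0.0003 -0.0014]
[[395.8 146.9]
 [397.5 131. ]]
```

View pics/d3.png

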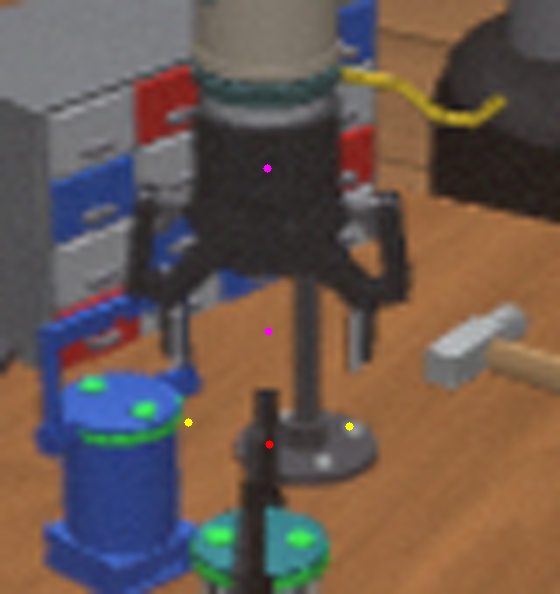

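View pics/d4.png

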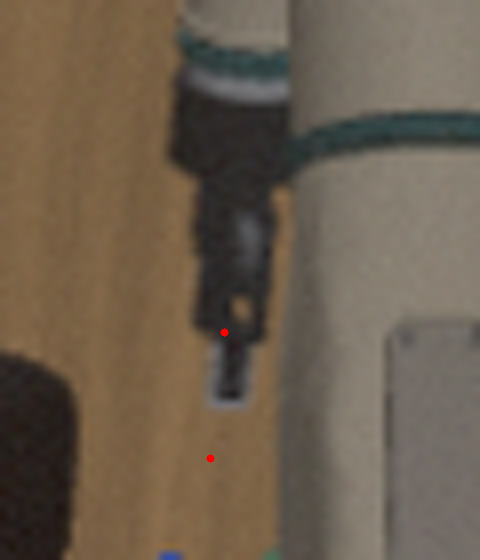

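```bash
python3 - <<'E'
from go import *
def ov(d,b,pos,R,fx,fn):
    im=cv2.resize(d["frame"][b[1]:b[3],b[0]:b[2],::-1],None,fx=fx,fy=fx,interpolation=cv2.INTER_CUBIC)
    for k,c in(([0,0,0],(0,0,255)),([0,50,-13],(0,255,255)),([0,-50,-13],(0,255,255)),([0,0,-73],(255,0,255)),([0,0,-173],(255,0,255))):
        q=proj(d,pos+R@k)[0]; cv2.circle(im,(int((q[0]-b[0]+.5)*fx),int((q[1]-b[1]+.5)*fx)),4,c,-1)
    cv2.imwrite(fn,im)
R0=Ro.from_euler("xyz",[-3.14,0,.426]).as_matrix()
ov(load("top0.pkl"),(440,230,560,330),np.array([268.3,-591.4,191.2]),R0,6,"pics/e0.png")
R1=Ro.from_euler("xyz",[-3.141,-.003,2.027]).as_matrix()
ov(load("side1.pkl"),(240,60,340,160),np.array([516.9,-97.6,361.1]),R1,6,"pics/e1.png")
E
python3 -c "
import cv2,numpy as np
a=cv2.imread('pics/e0.png');b=cv2.imread('pics/e1.png')
cv2.imwrite('pics/e01.png',cv2.resize(np.hstack([a,b[:600]]),(800,364)))"
```

```text
(no output)
```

View pics/e01.png

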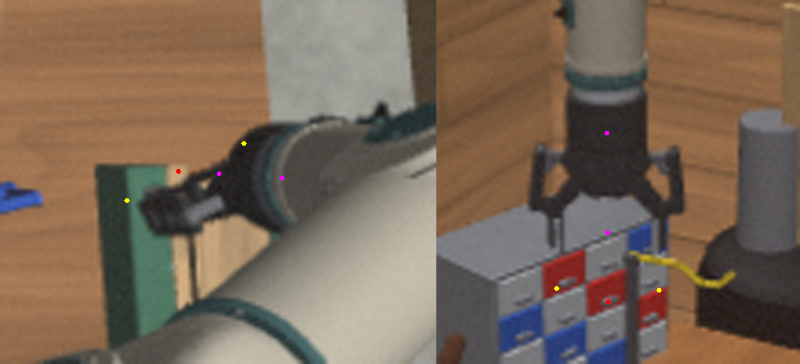

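Run:
```python
from go import *
d=load("top0.pkl"); b=(472,265,522,305)
cv2.imwrite("pics/f0.png",cv2.resize(d["frame"][b[1]:b[3],b[0]:b[2],::-1],None,fx=14,fy=14,interpolation=cv2.INTER_CUBIC))
print("base plate corners", [atz(d,uv,0).round() for uv in((250,333),(314,332),(316,402),(250,402))])
```

```text
base plate corners [array([101.,  98.,   0.]), array([ 100., -105.,    0.]), array([-112., -104.,    0.]), array([-107.,  101.,    0.])]
```

View pics/f0.png

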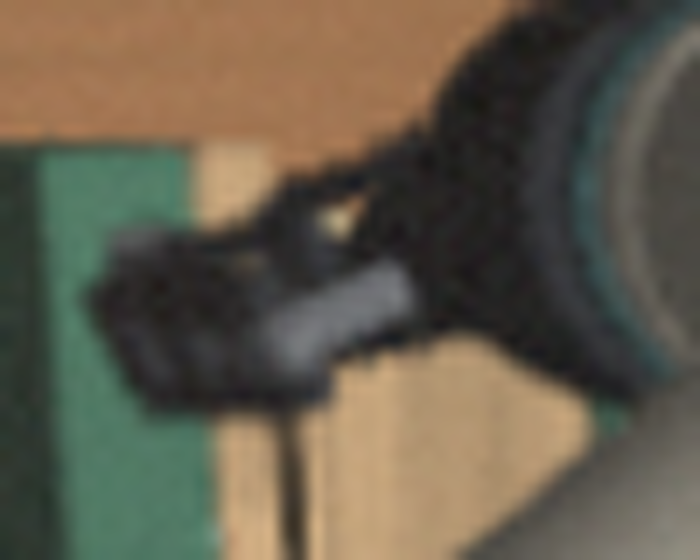

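Run:
```python
from go import *
T=load("top0.pkl");S=load("side0.pkl")
print(tri(ray(T,(481.6,282.1)),ray(S,(398.7,140.2))))
R0=Ro.from_euler("xyz",[-3.14,0,.426]).as_matrix(); p=np.array([268.3,-591.4,191.2])
print([ (p+R0@[0,s*50,-13]).round(1) for s in(1,-1)])
R1=Ro.from_euler("xyz",[-3.141,-.003,2.027]).as_matrix(); p1=np.array([516.9,-97.6,361.1])
R2=Ro.from_euler("xyz",[-3.14,.001,2.013]).as_matrix(); p2=np.array([516.4,-104.3,175.2])
for p,R,tips in((p1,R1,((272.7,128.2),(302.2,128.8))),(p2,R2,((275.7,175.8),(301,176.2)))):
    pr=np.array([p+R@[0,50,-13],p+R@[0,-50,-13]]); q=proj(S,pr); print(q.round(1))
    for uv,h in zip(tips,(0,1)):
        # nearest point on vertical line through predicted tip
        c,v=ray(S,uv); pp=pr[0] if np.linalg.norm(q[0]-uv)<np.linalg.norm(q[1]-uv) else pr[1]
        A=np.c_[v,[0,0,-1]]; s=np.linalg.lstsq(A,pp-c,rcond=None)[0]; print("dz",round(s[1],1),"miss",np.linalg.norm(A@s-(pp-c)).round(1))
```

```text
(array([ 251.85016551, -553.56120037,  241.2629849 ]), [np.float64(4.014287310475987), np.float64(4.014287310475912)])
[array([ 289. , -637. ,  204.1]), array([ 247.6, -545.9,  204.3])]
[[272.6 138.8]
 [300.8 139.3]]
dz 40.8 miss 1.3
dz 40.5 miss 4.6
[[274.6 183.4]
 [301.4 184.2]]
dz 32.5 miss 4.7
dz 34.1 miss 1.7
```

Run:
```python
from go import *
print(ctrl.grip_depth,[a for a in dir(ctrl) if not a.startswith('_')])
to(516.8,-99.8,145,115.8)
```

```text
18.700000000000003 ['MotionError', 'finish_job', 'grip_depth', 'read_state']
shift cm [0.39 0.22 3.03] rot [-0.      0.0025 -0.0067] | pos [ 516.5 -104.2  175.3] rpy [-3.142e+00  3.000e-03  2.014e+00] t 2.85 w 85.4 F [0.4 0.4 0.6]
```

The camera shows the open fingertips about 35 mm higher than the reported pose says. The two cameras agree with each other and with the base plate, so I trust them. A 30 mm further descent is clear under either reading, so I take it and look again.

Request:
{"method": "arm_command", "body": {
  "plan": [
    {"rx": 0, "ry": 0, "rz": -0.005, "x": 0.4, "y": 0.2, "z": 1, "jaw": 8.5},
    {"rx": 0, "ry": 0, "rz": -0.005, "x": 0.4, "y": 0.2, "z": 2, "jaw": 8.5},
    {"rx": 0, "ry": 0, "rz": -0.005, "x": 0.4, "y": 0.2, "z": 3, "jaw": 8.5},
    {"rx": 0, "ry": 0, "rz": -0.005, "x": 0.4, "y": 0.2, "z": 3, "jaw": 8.5},
    {"rx": 0, "ry": 0, "rz": -0.005, "x": 0.4, "y": 0.2, "z": 3, "jaw": 8.5}
  ]
}}

```text
clock: 3.27
eef_pos: [515.8, -99.6, 144.2]
tool_rot: [-3.14, 0.001, 2.02]
force: [0.9, -0.2, -0.3]
width: 85.0
```

```bash
cat > look.py <<'E'
from go import *
import sys
def look(fn,b=(250,120,330,210),cn="side",fx=7):
    d=cam(cn); s=ctrl.read_state(); print(s["eef_pos"].round(1),round(s["clock"],2),s["force"].round(1),s["width"].round(1))
    R=Ro.from_euler("xyz",s["tool_rot"]).as_matrix()
    im=cv2.resize(d["frame"][b[1]:b[3],b[0]:b[2],::-1],None,fx=fx,fy=fx,interpolation=cv2.INTER_CUBIC)
    for P,c in((s["eef_pos"],(0,0,255)),(s["eef_pos"]+R@[0,50,-13],(0,255,255)),(s["eef_pos"]+R@[0,-50,-13],(0,255,255)),(s["eef_pos"]+R@[0,0,-73],(255,0,255))):
        q=proj(d,P)[0]; cv2.circle(im,(int((q[0]-b[0]+.5)*fx),int((q[1]-b[1]+.5)*fx)),3,c,-1)
    cv2.imwrite(fn,im); return d
E
python3 - <<'E'
from look import *
look("pics/g1.png",(250,125,330,210)); to(516.8,-99.8,145,115.8)
E
```

```text
Traceback (most recent call last):
  File "look.py", line 4, in look
    d=cam(cn); s=ctrl.read_state(); print(s["eef_pos"].round(1),round(s["clock"],2),s["force"].round(1),s["width"].round(1))
                                                                                                        ^^^^^^^^^^^^^^^^
AttributeError: 'float' object has no attribute 'round'
```

```bash
sed -i 's/s\["width"\].round(1)/round(s["width"],1)/' look.py
python3 - <<'E'
from look import *
look("pics/g1.png",(250,125,330,210)); to(516.8,-99.8,145,115.8)
E
```

```text
[516.7 -99.7 145.1] 3.37 [-0.8 -0.1 -0.4] 85.1
shift cm [-0.01  0.01  0.01] rot [-0.0001  0.0024 -0.0017] | pos [516.7 -99.7 145.1] rpy [-3.141e+00  2.000e-03  2.019e+00] t 3.37 w 85.1 F [-0.8 -0.1 -0.4]
```

View pics/g1.png

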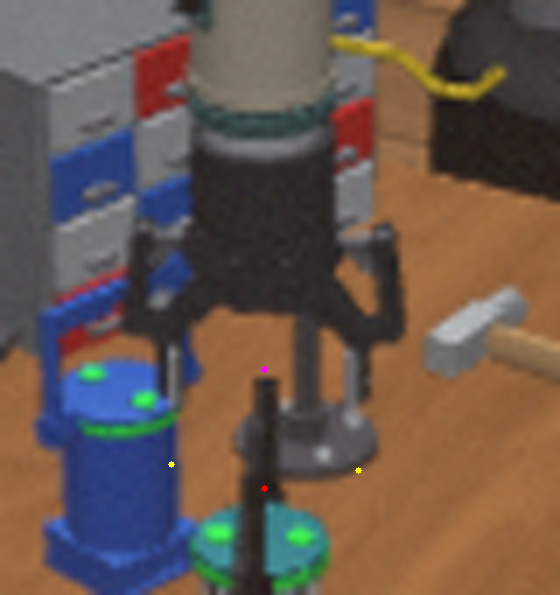

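Tips are at (170,408) and (360,398) in the crop, 37 mm above where the reported pose puts them. The palm shows the same offset. So true z is about reported + 37 mm. For the grasp point to be at z = 193, the reported TCP z should be about 137, so I go down 8 mm and close.

Request:
{"method": "arm_command", "body": {
  "plan": [
    {"rx": 0, "ry": 0, "rz": 0, "x": 0, "y": 0, "z": 0.4, "jaw": 8.5},
    {"rx": 0, "ry": 0, "rz": 0, "x": 0, "y": 0, "z": 0.8, "jaw": 8.5},
    {"rx": 0, "ry": 0, "rz": 0, "x": 0, "y": 0, "z": 0.8, "jaw": 6},
    {"rx": 0, "ry": 0, "rz": 0, "x": 0, "y": 0, "z": 0.8, "jaw": 4},
    {"rx": 0, "ry": 0, "rz": 0, "x": 0, "y": 0, "z": 0.8, "jaw": 3},
    {"rx": 0, "ry": 0, "rz": 0, "x": 0, "y": 0, "z": 0.8, "jaw": 3}
  ]
}}

```text
clock: 3.87
eef_pos: [516.8, -99.8, 137.3]
tool_rot: [3.142, 0.003, 2.019]
force: [-0.4, 0.2, -0.7]
width: 38.4
```

Run:
```python
from look import *
look("pics/g2.png",(250,125,330,210))
```

```text
[516.8 -99.7 137.3] 3.92 [ 0.9 -0.1  0.8] 31.0
```

View pics/g2.png

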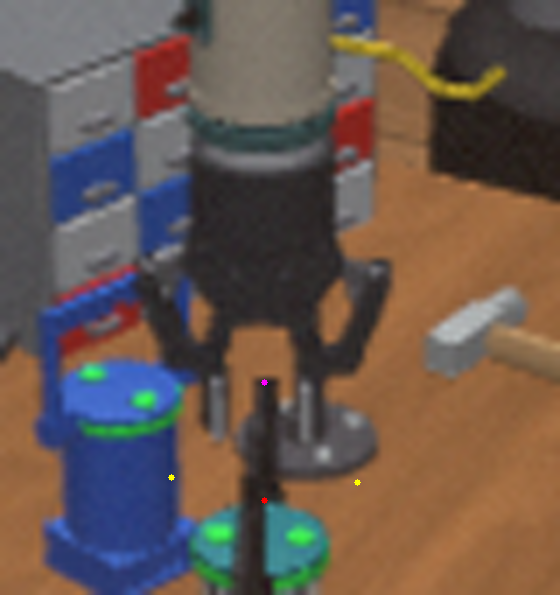

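The open pads straddle the bar symmetrically at (214,438) and (308,436) around the bar at x≈263. The tips are about 18 mm below the grasp point, as wanted. I close on the bar.

Request:
{"method": "arm_command", "body": {
  "plan": [
    {"rx": 0, "ry": 0, "rz": 0, "x": 0, "y": 0, "z": 0, "jaw": 2},
    {"rx": 0, "ry": 0, "rz": 0, "x": 0, "y": 0, "z": 0, "jaw": 1},
    {"rx": 0, "ry": 0, "rz": 0, "x": 0, "y": 0, "z": 0, "jaw": 0},
    {"rx": 0, "ry": 0, "rz": 0, "x": 0, "y": 0, "z": 0, "jaw": 0},
    {"rx": 0, "ry": 0, "rz": 0, "x": 0, "y": 0, "z": 0, "jaw": 0},
    {"rx": 0, "ry": 0, "rz": 0, "x": 0, "y": 0, "z": 0, "jaw": 0},
    {"rx": 0, "ry": 0, "rz": 0, "x": 0, "y": 0, "z": 0, "jaw": 0}
  ]
}}

```text
clock: 4.5
eef_pos: [517.2, -99.8, 137.5]
tool_rot: [3.141, 0.003, 2.019]
force: [0.3, -0.3, 3.3]
width: 9.3
```

The opening is 9.3 mm, which matches the 10 mm bar. I pull straight up, gently at first.

Request:
{"method": "arm_command", "body": {
  "plan": [
    {"rx": 0, "ry": 0, "rz": 0, "x": 0, "y": 0, "z": -0.3, "jaw": 0},
    {"rx": 0, "ry": 0, "rz": 0, "x": 0, "y": 0, "z": -0.6, "jaw": 0},
    {"rx": 0, "ry": 0, "rz": 0, "x": 0, "y": 0, "z": -0.9, "jaw": 0},
    {"rx": 0, "ry": 0, "rz": 0, "x": 0, "y": 0, "z": -1.3, "jaw": 0},
    {"rx": 0, "ry": 0, "rz": 0, "x": 0, "y": 0, "z": -1.7, "jaw": 0},
    {"rx": 0, "ry": 0, "rz": 0, "x": 0, "y": 0, "z": -2.2, "jaw": 0},
    {"rx": 0, "ry": 0, "rz": 0, "x": 0, "y": 0, "z": -2.8, "jaw": 0},
    {"rx": 0, "ry": 0, "rz": 0, "x": 0, "y": 0, "z": -3.4, "jaw": 0},
    {"rx": 0, "ry": 0, "rz": 0, "x": 0, "y": 0, "z": -4, "jaw": 0},
    {"rx": 0, "ry": 0, "rz": 0, "x": 0, "y": 0, "z": -4, "jaw": 0}
  ]
}}

```text
clock: 5.33
eef_pos: [518.2, -99.7, 179.3]
tool_rot: [3.139, 0.005, 2.019]
force: [1.2, -0.6, -4.9]
width: 9.0
```

Run:
```python
from look import *
look("pics/g3.png",(240,115,340,245),fx=4.6)
```

```text
[517.9 -99.8 178.6] 5.38 [ 0.6  1.  -6.9] 8.9
```

View pics/g3.png

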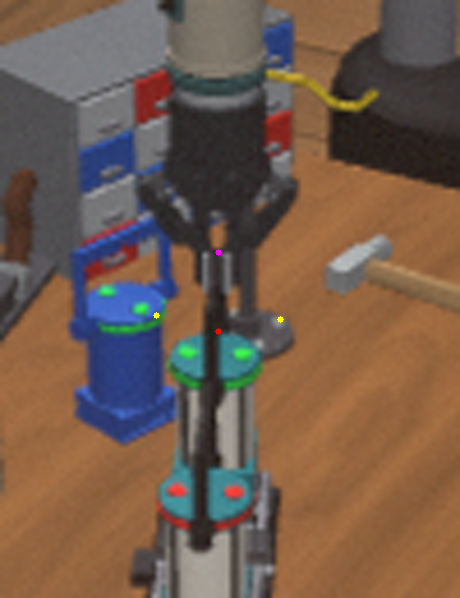

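The lamp is out of its pocket: lenses are at crop (188,351) and (243,353), and the red lamp is still seated. I lift further and measure how it hangs.

Request:
{"method": "arm_command", "body": {
  "plan": [
    {"rx": 0, "ry": 0, "rz": 0, "x": 0, "y": 0, "z": -1, "jaw": 0},
    {"rx": 0, "ry": 0, "rz": 0, "x": 0, "y": 0, "z": -2, "jaw": 0},
    {"rx": 0, "ry": 0, "rz": 0, "x": 0, "y": 0, "z": -3, "jaw": 0},
    {"rx": 0, "ry": 0, "rz": 0, "x": 0, "y": 0, "z": -4, "jaw": 0},
    {"rx": 0, "ry": 0, "rz": 0, "x": 0, "y": 0, "z": -5, "jaw": 0},
    {"rx": 0, "ry": 0, "rz": 0, "x": 0, "y": 0, "z": -6, "jaw": 0},
    {"rx": 0, "ry": 0, "rz": 0, "x": 0, "y": 0, "z": -7, "jaw": 0},
    {"rx": 0, "ry": 0, "rz": 0, "x": 0, "y": 0, "z": -7, "jaw": 0},
    {"rx": 0, "ry": 0, "rz": 0, "x": 0, "y": 0, "z": -7, "jaw": 0}
  ]
}}

```text
clock: 6.13
eef_pos: [518.1, -99.7, 249.3]
tool_rot: [3.138, 0.005, 2.019]
force: [-0.4, -0.6, -6.1]
width: 8.8
```

Run:
```python
from look import *
from meas import blobs
d=look("pics/g4.png",(240,115,340,245),fx=4.6)
t=cam("top")
b=(250,130,350,260); cv2.imwrite("pics/g4.png",np.hstack([cv2.resize(d["frame"][115:245,240:340,::-1],(400,520)),cv2.resize(t["frame"][b[1]:b[3],b[0]:b[2],::-1],(400,520))]))
for n,x in(("side",d),("top",t)):
    print(n,[(tuple(map(float,c)),int(a)) for c,a,_ in blobs(x,(50,110,150),(75,255,255))[0]])
    save(x,n+"4.pkl")
s=ctrl.read_state();print(s["eef_pos"],s["tool_rot"])
```

```text
[517.4 -99.6 248.6] 6.18 [-0.6 -0.1 -5.5] 9.1
side [((280.29, 174.43), 7), ((292.5, 174.8), 10), ((393.2, 179.6), 5), ((270.2, 181.6), 5), ((268.0, 186.0), 5)]
top [((299.91, 188.78), 23), ((305.82, 202.91), 11), ((424.0, 280.0), 19), ((428.22, 294.5), 18)]
[517.03360159 -99.66812692 248.12112386] [3.14016451 0.00384419 2.01924253]
```

View pics/g4.png

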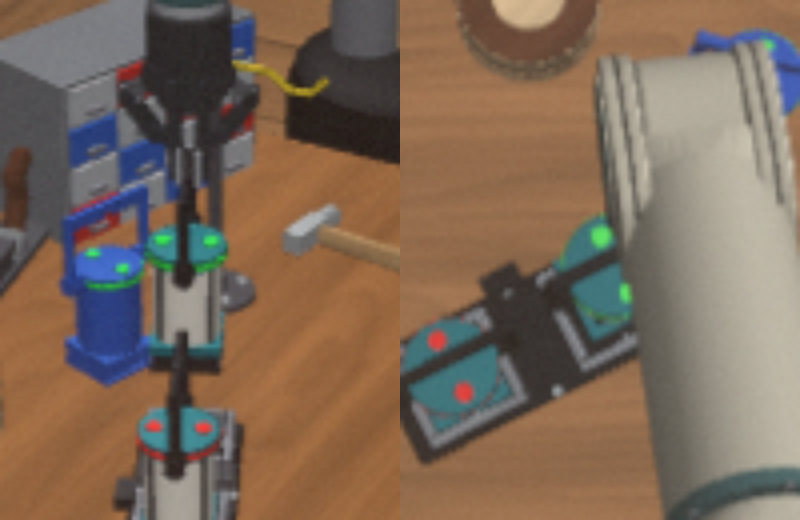

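Run:
```python
from h import *
S=load("side4.pkl");T=load("top4.pkl")
for t,s in(((299.91,188.78),(280.29,174.43)),((305.82,202.91),(292.5,174.8))): print(tri(ray(T,t),ray(S,s)))
```

```text
(array([524.97725923, -65.21604493, 244.71461549]), [np.float64(0.8810245507418425), np.float64(0.8810245507424868)])
(array([483.86391626, -80.81702331, 246.70361533]), [np.float64(0.2124655387064628), np.float64(0.21246553870716792)])
```

Run:
```python
from go import *
to(459,-407.3,248,92.9)
print(ctrl.read_state()["qpos"].round(2))
```

```text
shift cm [-25.21 -18.57   0.08] rot [0.0022 0.0035 0.3978] | pos [517.  -99.7 248.1] rpy [3.14  0.004 2.019] t 6.23 w 9.1 F [-0.1  0.9 -5.6]
[ 0.45  0.41 -0.45  1.78  0.21  0.99  0.36]
```

The lamp hangs level at z≈123, so its bar bottom is at about 296 and its cap at about 243. That fits the hook (tip 281, rod bottom 257) in height. I carry it to a point in front of the hook tip.

Request:
{"method": "arm_command", "body": {
  "plan": [
    {"rx": 0, "ry": 0, "rz": 0.02, "x": -1, "y": -0.7, "z": 0, "jaw": 0},
    {"rx": 0, "ry": 0, "rz": 0.06, "x": -3, "y": -2.2, "z": 0, "jaw": 0},
    {"rx": 0, "ry": 0, "rz": 0.1, "x": -5.5, "y": -4.1, "z": 0, "jaw": 0},
    {"rx": 0, "ry": 0, "rz": 0.14, "x": -8, "y": -5.9, "z": 0, "jaw": 0},
    {"rx": 0, "ry": 0, "rz": 0.18, "x": -10.5, "y": -7.7, "z": 0, "jaw": 0},
    {"rx": 0, "ry": 0, "rz": 0.22, "x": -13, "y": -9.6, "z": 0, "jaw": 0},
    {"rx": 0, "ry": 0, "rz": 0.26, "x": -15.5, "y": -11.4, "z": 0, "jaw": 0},
    {"rx": 0, "ry": 0, "rz": 0.29, "x": -17.5, "y": -12.9, "z": 0, "jaw": 0},
    {"rx": 0, "ry": 0, "rz": 0.32, "x": -19.5, "y": -14.4, "z": 0, "jaw": 0},
    {"rx": 0, "ry": 0, "rz": 0.34, "x": -21, "y": -15.5, "z": 0, "jaw": 0}
  ]
}}

```text
clock: 7.07
eef_pos: [466.1, -360.0, 247.7]
tool_rot: [3.141, 0.004, 1.674]
force: [0.8, -1.2, -5.8]
width: 8.6
```

Run:
```python
from go import *
to(459,-407.3,248,92.9)
```

```text
shift cm [-4.63 -1.19 -0.01] rot [0.0003 0.0041 0.0527] | pos [ 466.1 -360.   247.7] rpy [3.141 0.004 1.674] t 7.07 w 8.6 F [ 0.8 -1.2 -5.8]
```

Request:
{"method": "arm_command", "body": {
  "plan": [
    {"rx": 0, "ry": 0, "rz": 0.02, "x": -1.5, "y": -0.4, "z": 0, "jaw": 0},
    {"rx": 0, "ry": 0.004, "rz": 0.04, "x": -3, "y": -0.8, "z": 0, "jaw": 0},
    {"rx": 0, "ry": 0.004, "rz": 0.05, "x": -4, "y": -1.05, "z": 0, "jaw": 0},
    {"rx": 0, "ry": 0.004, "rz": 0.053, "x": -4.6, "y": -1.2, "z": 0, "jaw": 0},
    {"rx": 0, "ry": 0.004, "rz": 0.053, "x": -4.6, "y": -1.2, "z": 0, "jaw": 0},
    {"rx": 0, "ry": 0.004, "rz": 0.053, "x": -4.6, "y": -1.2, "z": 0, "jaw": 0}
  ]
}}

```text
clock: 7.57
eef_pos: [459.3, -405.8, 247.7]
tool_rot: [3.141, -0.002, 1.622]
force: [1.2, 0.1, -6.8]
width: 9.0
```

Run:
```python
from look import *
from meas import blobs
to(459,-407.3,248,92.9)
d=cam("side");t=cam("top")
for n,x in(("side",d),("top",t)):
    print(n,[(tuple(map(float,c)),int(a)) for c,a,_ in blobs(x,(50,110,150),(75,255,255))[0]]); save(x,n+"5.pkl")
cv2.imwrite("pics/g5.png",np.hstack([cv2.resize(d["frame"][80:230,270:370,::-1],(400,600),interpolation=cv2.INTER_CUBIC),cv2.resize(t["frame"][120:270,360:460,::-1],(400,600),interpolation=cv2.INTER_CUBIC)]))
print(ctrl.read_state()["qpos"].round(2))
```

```text
shift cm [-0.15 -0.03 -0.03] rot [ 0.0004 -0.0015  0.0006] | pos [ 459.3 -405.8  247.7] rpy [ 3.141e+00 -2.000e-03  1.622e+00] t 7.57 w 9.0 F [ 1.2  0.1 -6.8]
side [((339.0, 146.5), 6), ((339.0, 150.8), 5), ((393.2, 179.6), 5), ((270.2, 181.6), 5), ((268.0, 186.0), 5)]
top [((341.0, 140.5), 6), ((337.38, 155.38), 13), ((411.96, 201.71), 24), ((413.81, 217.54), 26)]
[ 0.86  0.53 -0.29  1.55  0.16  1.08  0.58]
```

View pics/g5.png

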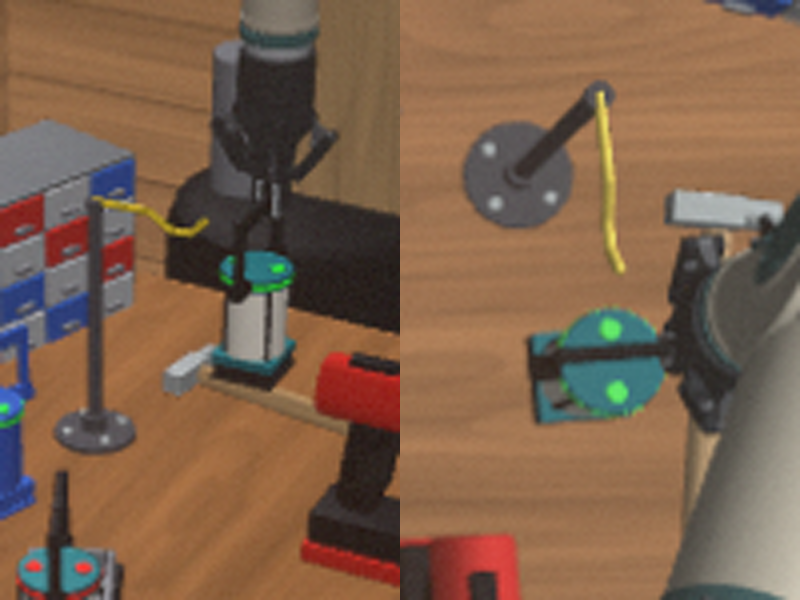

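The lamp stands in front of the hook tip. The top view has the lenses at (412,202) and (414,218) and the hook tip at (416,187). In the side view the hook tip at crop (205,222) points just to the left of the window. I compute the offset.

Run:
```python
from go import *
T=load("top5.pkl");S=load("side5.pkl")
a=atz(T,(411.96,201.71),244.7);b=atz(T,(413.81,217.54),244.7); m=(a+b)/2; v=a-b
print("lamp axis",m.round(1),"x-dir deg",np.degrees(np.arctan2(v[1],v[0])).round(2),np.linalg.norm(v[:2]))
print("lens side-check",tri(ray(T,(413.81,217.54)),ray(S,(339,146.5))))
# lateral offset of lamp axis from hook line
for p in((637.07,-370.25,.0475),(637.0,-369.4,.064),(638.2,-370.4,.045)):
    h=np.array([np.cos(p[2]),np.sin(p[2])]); r=m[:2]-np.array(p[:2]); seat=np.array(p[:2])-95*h
    print("seat",seat.round(1),"along",(r@h).round(1),"lat",(r@[-h[1],h[0]]).round(1), np.degrees(p[2]))
# hook straight portion direct measurements in top
hsv=cv2.cvtColor(T["frame"],cv2.COLOR_RGB2HSV); mk=cv2.inRange(hsv,np.array((22,110,90)),np.array((34,255,255)))
for y in range(143,189,3):
    xs=np.nonzero(mk[y,400:425])[0]+400
    if len(xs): print(y,xs.mean().round(2),atz(T,(xs.mean(),y),277).round(1)[:2],atz(T,(xs.mean(),y),263).round(1)[:2])
```

```text
lamp axis [ 457.8 -377.2  244.7] x-dir deg 3.56 44.35635910926151
lens side-check (array([ 436.11079541, -378.63527385,  243.7881207 ]), [np.float64(0.433944654645376), np.float64(0.4339446546453988)])
seat [ 542.2 -374.8] along -179.4 lat 1.6 2.7215495268714105
seat [ 542.2 -375.5] along -179.4 lat 3.7 3.666929888837269
seat [ 543.3 -374.7] along -180.6 lat 1.3 2.5783100780887045
143 409.5 [ 638.7 -369.1] [ 642.1 -372.7]
146 410.0 [ 630.3 -370. ] [ 633.5 -373.6]
149 410.0 [ 621.9 -369.6] [ 625.1 -373.2]
152 410.0 [ 613.5 -369.2] [ 616.6 -372.8]
155 411.0 [ 605.1 -371.5] [ 608.1 -375.1]
158 411.0 [ 596.7 -371.1] [ 599.6 -374.7]
161 411.5 [ 588.4 -372.1] [ 591.2 -375.7]
164 412.0 [ 580. -373.] [ 582.7 -376.6]
167 412.0 [ 571.7 -372.6] [ 574.3 -376.2]
170 412.0 [ 563.4 -372.2] [ 565.9 -375.8]
173 411.5 [ 555.1 -370.4] [ 557.6 -374. ]
176 411.5 [ 546.8 -370. ] [ 549.2 -373.6]
179 412.0 [ 538.5 -370.9] [ 540.8 -374.5]
182 412.5 [ 530.2 -371.9] [ 532.4 -375.5]
185 414.0 [ 521.8 -375.5] [ 523.9 -379.1]
```

Run:
```python
from go import *
to(500,-404.6,248,92.5)
to(543.8,-403.3,248,92.5)
```

```text
shift cm [-0.16  4.03 -0.  ] rot [ 0.0008 -0.0013  0.0089] | pos [ 459.7 -405.2  248. ] rpy [ 3.141e+00 -1.000e-03  1.623e+00] t 7.67 w 8.9 F [ 0.6  0.3 -5.3]
shift cm [-0.26  8.41  0.  ] rot [ 0.0008 -0.0013  0.0089] | pos [ 459.7 -405.2  248. ] rpy [ 3.141e+00 -1.000e-03  1.623e+00] t 7.67 w 8.9 F [ 0.6  0.3 -5.3]
```

Request:
{"method": "arm_command", "body": {
  "plan": [
    {"rx": 0, "ry": 0, "rz": 0.005, "x": 0, "y": 1, "z": 0, "jaw": 0},
    {"rx": 0, "ry": 0, "rz": 0.008, "x": -0.05, "y": 2, "z": 0, "jaw": 0},
    {"rx": 0, "ry": 0, "rz": 0.008, "x": -0.1, "y": 3, "z": 0, "jaw": 0},
    {"rx": 0, "ry": 0, "rz": 0.008, "x": -0.1, "y": 4, "z": 0, "jaw": 0},
    {"rx": 0, "ry": 0, "rz": 0.008, "x": -0.1, "y": 4.5, "z": 0, "jaw": 0},
    {"rx": 0, "ry": 0, "rz": 0.008, "x": -0.1, "y": 5, "z": 0, "jaw": 0},
    {"rx": 0, "ry": 0, "rz": 0.008, "x": -0.1, "y": 5, "z": 0, "jaw": 0}
  ]
}}

```text
clock: 8.25
eef_pos: [511.2, -402.9, 247.7]
tool_rot: [3.14, -0.002, 1.617]
force: [0.4, -0.4, -5.4]
width: 9.1
```

Run:
```python
from look import *
to(544.1,-402.8,248,92.5)
d=cam("side");t=cam("top"); save(d,"side6.pkl");save(t,"top6.pkl")
cv2.imwrite("pics/g6.png",np.hstack([cv2.resize(d["frame"][80:180,270:370,::-1],(400,400),interpolation=cv2.INTER_CUBIC),cv2.resize(t["frame"][130:230,360:460,::-1],(400,400),interpolation=cv2.INTER_CUBIC)]))
```

```text
shift cm [-0.14  3.28 -0.03] rot [ 0.0016 -0.0018  0.0023] | pos [ 511.2 -402.9  247.7] rpy [ 3.140e+00 -2.000e-03  1.617e+00] t 8.25 w 9.1 F [ 0.4 -0.4 -5.4]
```

View pics/g6.png

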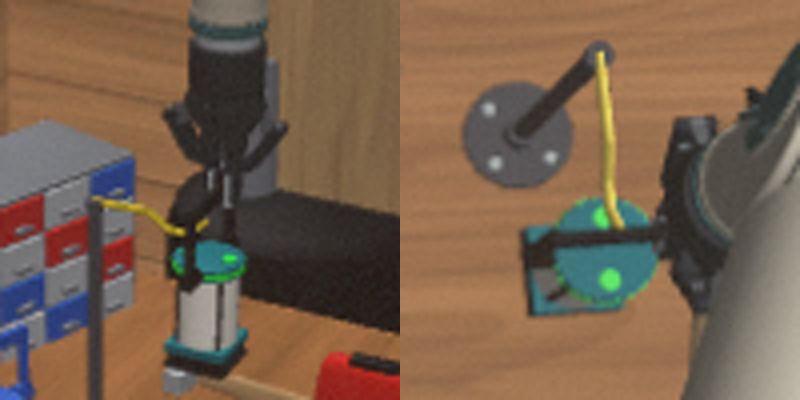

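The hook tip is now over the cap at top crop (618,228), centred on the bar's middle. In the side view it passes through the window above the cap. I go on by 33 mm to the seat.

Request:
{"method": "arm_command", "body": {
  "plan": [
    {"rx": 0, "ry": 0, "rz": 0, "x": 0, "y": 0.7, "z": 0, "jaw": 0},
    {"rx": 0, "ry": 0, "rz": 0, "x": -0.05, "y": 1.4, "z": 0, "jaw": 0},
    {"rx": 0, "ry": 0, "rz": 0, "x": -0.1, "y": 2.1, "z": 0, "jaw": 0},
    {"rx": 0, "ry": 0, "rz": 0, "x": -0.1, "y": 2.8, "z": 0, "jaw": 0},
    {"rx": 0, "ry": 0, "rz": 0, "x": -0.15, "y": 3.3, "z": 0, "jaw": 0},
    {"rx": 0, "ry": 0, "rz": 0, "x": -0.15, "y": 3.3, "z": 0, "jaw": 0},
    {"rx": 0, "ry": 0, "rz": 0, "x": -0.15, "y": 3.3, "z": 0, "jaw": 0}
  ]
}}

```text
clock: 8.93
eef_pos: [542.6, -403.2, 247.4]
tool_rot: [-3.141, -0.002, 1.616]
force: [-1.0, 0.6, -5.7]
width: 9.1
```

Run:
```python
from look import *
from meas import blobs
to(544.1,-402.8,248,92.5)
d=cam("side");t=cam("top"); save(d,"side7.pkl");save(t,"top7.pkl")
print([(tuple(map(float,c)),int(a)) for c,a,_ in blobs(t,(50,110,150),(75,255,255))[0]])
cv2.imwrite("pics/g7.png",np.hstack([cv2.resize(d["frame"][80:180,270:370,::-1],(400,400),interpolation=cv2.INTER_CUBIC),cv2.resize(t["frame"][130:230,360:460,::-1],(400,400),interpolation=cv2.INTER_CUBIC)]))
```

```text
shift cm [ 0.03  0.15 -0.06] rot [-0.0008 -0.002   0.0017] | pos [ 542.6 -403.2  247.4] rpy [-3.141e+00 -2.000e-03  1.616e+00] t 8.93 w 9.1 F [-1.   0.6 -5.7]
[((341.0, 140.5), 6), ((337.38, 155.38), 13), ((408.92, 172.17), 12), ((411.14, 188.18), 22)]
```

View pics/g7.png

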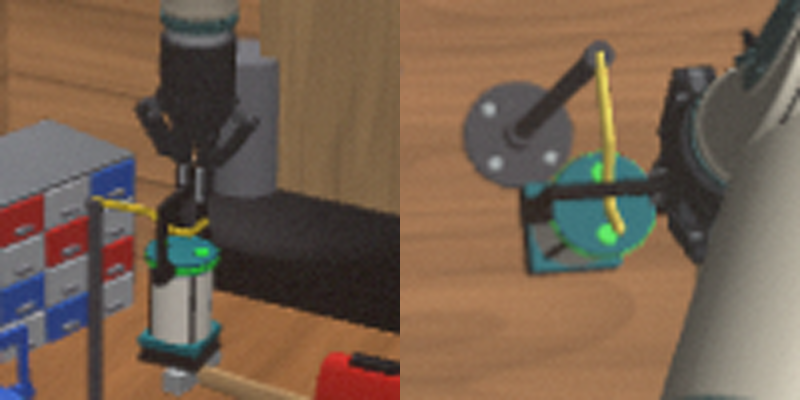

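The bar is over the hook's seat: in the top crop the rod bend at (610,190) is under the bar's middle. I lower about 37 mm and watch the force near the end.

Request:
{"method": "arm_command", "body": {
  "plan": [
    {"rx": 0, "ry": 0, "rz": 0, "x": 0, "y": 0.1, "z": 0.6, "jaw": 0},
    {"rx": 0, "ry": 0, "rz": 0, "x": 0, "y": 0.1, "z": 1.2, "jaw": 0},
    {"rx": 0, "ry": 0, "rz": 0, "x": 0, "y": 0.1, "z": 1.8, "jaw": 0},
    {"rx": 0, "ry": 0, "rz": 0, "x": 0, "y": 0.1, "z": 2.4, "jaw": 0},
    {"rx": 0, "ry": 0, "rz": 0, "x": 0, "y": 0.1, "z": 2.8, "jaw": 0},
    {"rx": 0, "ry": 0, "rz": 0, "x": 0, "y": 0.1, "z": 3, "jaw": 0},
    {"rx": 0, "ry": 0, "rz": 0, "x": 0, "y": 0.1, "z": 3, "jaw": 0}
  ]
}}

```text
clock: 9.62
eef_pos: [542.4, -403.4, 216.7]
tool_rot: [-3.139, -0.002, 1.615]
force: [0.3, -0.4, -6.1]
width: 8.4
```

Run:
```python
from look import *
to(544.1,-402.8,211,92.5)
d=cam("side");t=cam("top"); save(d,"side8.pkl");save(t,"top8.pkl")
cv2.imwrite("pics/g8.png",np.hstack([cv2.resize(d["frame"][100:180,280:360,::-1],(400,400),interpolation=cv2.INTER_CUBIC),cv2.resize(t["frame"][130:230,360:460,::-1],(400,400),interpolation=cv2.INTER_CUBIC)]))
```

```text
shift cm [0.05 0.17 0.57] rot [-0.0023 -0.0024  0.0008] | pos [ 542.4 -403.4  216.7] rpy [-3.139e+00 -2.000e-03  1.615e+00] t 9.62 w 8.4 F [ 0.3 -0.4 -6.1]
```

View pics/g8.png

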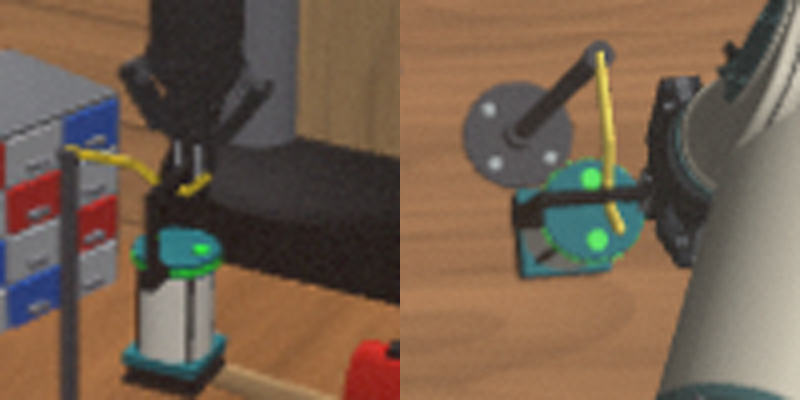

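Run:
```python
from look import *
from meas import blobs
t=load("top8.pkl");B=[c for c,a,_ in blobs(t,(50,110,150),(75,255,255))[0] if 395<c[0]<425]; print(B)
a,b=[atz(t,c,213.5) for c in B]; print(a,b,(a+b)/2,"seat 542.4,-374.8")
```

```text
[array([407.29, 174.  ]), array([409. , 189.5])]
[ 563.72084075 -374.6239219   213.5       ] [ 518.8496773  -377.22100678  213.5       ] [ 541.28525903 -375.92246434  213.5       ] seat 542.4,-374.8
```

Request:
{"method": "arm_command", "body": {
  "plan": [
    {"rx": 0, "ry": 0, "rz": 0, "x": 0, "y": 0.1, "z": 0.2, "jaw": 0},
    {"rx": 0, "ry": 0, "rz": 0, "x": 0, "y": 0.1, "z": 0.4, "jaw": 0},
    {"rx": 0, "ry": 0, "rz": 0, "x": 0, "y": 0.1, "z": 0.5, "jaw": 0},
    {"rx": 0, "ry": 0, "rz": 0, "x": 0, "y": 0.1, "z": 0.5, "jaw": 0}
  ]
}}

```text
clock: 10.05
eef_pos: [543.7, -403.5, 212.3]
tool_rot: [-3.14, -0.002, 1.615]
force: [0.9, -0.1, -5.4]
width: 9.1
```

Lamp axis at (541.3,-375.9) against the seat at (542.4,-374.8), which is within the notch's capture. There is no contact yet (Fz -5.4), so I keep going in small steps.

Request:
{"method": "arm_command", "body": {
  "plan": [
    {"rx": 0, "ry": 0, "rz": 0, "x": 0, "y": 0, "z": 0.15, "jaw": 0},
    {"rx": 0, "ry": 0, "rz": 0, "x": 0, "y": 0, "z": 0.25, "jaw": 0},
    {"rx": 0, "ry": 0, "rz": 0, "x": 0, "y": 0, "z": 0.3, "jaw": 0}
  ]
}}

```text
clock: 10.3
eef_pos: [544.3, -402.8, 210.4]
tool_rot: [-3.141, -0.002, 1.616]
force: [-1.6, 2.6, 3.4]
width: 8.8
```

The force changed from -5.4 to +3.4 N, so the lamp rests on the hook. I check in pictures before opening.

Run:
```python
from look import *
from meas import blobs
d=cam("side");t=cam("top"); save(d,"side9.pkl");save(t,"top9.pkl")
B=[c for c,a,_ in blobs(t,(50,110,150),(75,255,255))[0] if 395<c[0]<425]; a,b=[atz(t,c,206) for c in B]; print(((a+b)/2).round(1))
print(ctrl.read_state()["force"])
cv2.imwrite("pics/g9.png",np.hstack([cv2.resize(d["frame"][100:180,280:360,::-1],(400,400),interpolation=cv2.INTER_CUBIC),cv2.resize(t["frame"][130:230,360:460,::-1],(400,400),interpolation=cv2.INTER_CUBIC)]))
```

```text
[ 542.8 -375.   206. ]
[-1.51896392  3.65624657  2.88531482]
```

View pics/g9.png

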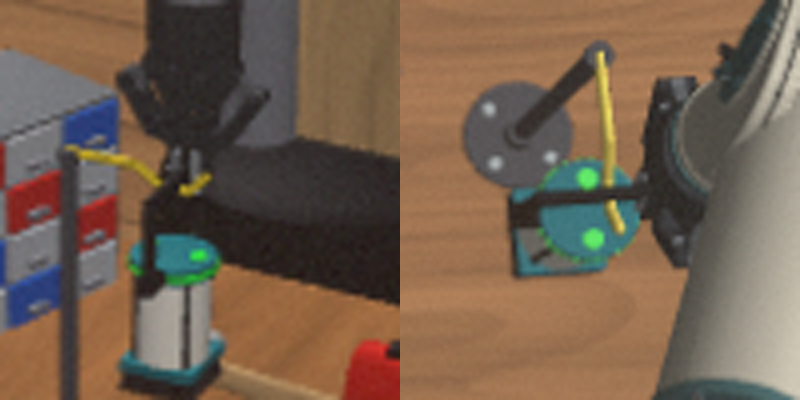

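The lamp is upright with its axis at (542.8,-375.0), and the bar's middle is on the rod at the seat. I open gradually.

Request:
{"method": "arm_command", "body": {
  "plan": [
    {"rx": 0, "ry": 0, "rz": 0, "x": 0, "y": 0, "z": 0, "jaw": 1.2},
    {"rx": 0, "ry": 0, "rz": 0, "x": 0, "y": 0, "z": 0, "jaw": 1.6},
    {"rx": 0, "ry": 0, "rz": 0, "x": 0, "y": 0, "z": 0, "jaw": 2.4},
    {"rx": 0, "ry": 0, "rz": 0, "x": 0, "y": 0, "z": 0, "jaw": 3.4},
    {"rx": 0, "ry": 0, "rz": 0, "x": 0, "y": 0, "z": 0, "jaw": 4.6},
    {"rx": 0, "ry": 0, "rz": 0, "x": 0, "y": 0, "z": 0, "jaw": 6},
    {"rx": 0, "ry": 0, "rz": 0, "x": 0, "y": 0, "z": 0, "jaw": 6},
    {"rx": 0, "ry": 0, "rz": 0, "x": 0, "y": 0, "z": 0, "jaw": 6}
  ]
}}

```text
clock: 11.07
eef_pos: [544.3, -402.9, 210.3]
tool_rot: [-3.141, -0.002, 1.616]
force: [0.4, 0.2, -0.1]
width: 59.9
```

Run:
```python
from look import *
from meas import blobs
to(544.1,-402.8,211,92.5)
d=cam("side");t=cam("top"); save(d,"side10.pkl");save(t,"top10.pkl")
B=[c for c,a,_ in blobs(t,(50,110,150),(75,255,255))[0] if 395<c[0]<425]; a,b=[atz(t,c,206) for c in B]; print(((a+b)/2).round(1))
cv2.imwrite("pics/g10.png",np.hstack([cv2.resize(d["frame"][100:180,280:360,::-1],(400,400),interpolation=cv2.INTER_CUBIC),cv2.resize(t["frame"][130:230,360:460,::-1],(400,400),interpolation=cv2.INTER_CUBIC)]))
```

```text
shift cm [ 0.01 -0.02 -0.07] rot [-0.0004 -0.0019  0.0013] | pos [ 544.3 -402.9  210.3] rpy [-3.141e+00 -2.000e-03  1.616e+00] t 11.07 w 59.9 F [ 0.4  0.2 -0.1]
[ 543.  -375.1  206. ]
```

View pics/g10.png

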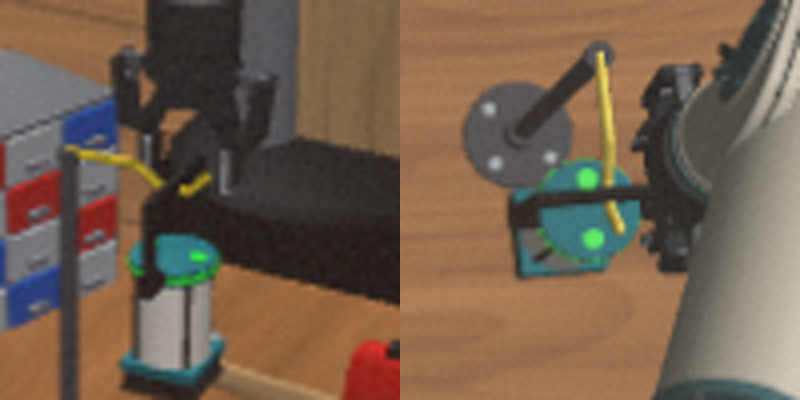

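The lamp hangs free on the hook: open fingers, force about zero, axis still at (543.0,-375.1). I retreat straight up.

Request:
{"method": "arm_command", "body": {
  "plan": [
    {"rx": 0, "ry": 0, "rz": 0, "x": 0, "y": 0, "z": -1, "jaw": 6},
    {"rx": 0, "ry": 0, "rz": 0, "x": 0, "y": 0, "z": -2, "jaw": 6},
    {"rx": 0, "ry": 0, "rz": 0, "x": 0, "y": 0, "z": -3.5, "jaw": 6},
    {"rx": 0, "ry": 0, "rz": 0, "x": 0, "y": 0, "z": -5, "jaw": 6},
    {"rx": 0, "ry": 0, "rz": 0, "x": 0, "y": 0, "z": -7, "jaw": 6},
    {"rx": 0, "ry": 0, "rz": 0, "x": 0, "y": 0, "z": -9, "jaw": 6},
    {"rx": 0, "ry": 0, "rz": 0, "x": 0, "y": 0, "z": -11, "jaw": 6},
    {"rx": 0, "ry": 0, "rz": 0, "x": 0, "y": 0, "z": -12, "jaw": 6},
    {"rx": 0, "ry": 0, "rz": 0, "x": 0, "y": 0, "z": -12, "jaw": 6},
    {"rx": 0, "ry": 0, "rz": 0, "x": 0, "y": 0, "z": -12, "jaw": 6}
  ]
}}

```text
clock: 12.0
eef_pos: [544.5, -403.1, 330.9]
tool_rot: [3.141, -0.001, 1.616]
force: [-0.4, -0.3, -0.8]
width: 59.7
```

Run:
```python
from look import *
from meas import blobs
for k in range(3):
    t=cam("top"); B=[c for c,a,_ in blobs(t,(50,110,150),(75,255,255))[0] if 395<c[0]<425]; a,b=[atz(t,c,206) for c in B]; print(((a+b)/2).round(1),B)
d=cam("side"); s=ctrl.read_state(); print(s["clock"],s["force"].round(1),s["eef_pos"].round(1))
save(d,"side11.pkl");save(t,"top11.pkl")
cv2.imwrite("pics/g11.png",np.hstack([cv2.resize(d["frame"][80:180,270:370,::-1],(400,400),interpolation=cv2.INTER_CUBIC),cv2.resize(t["frame"][130:230,360:460,::-1],(400,400),interpolation=cv2.INTER_CUBIC)]))
cv2.imwrite("pics/side11.png",d["frame"][:,:,::-1])
# lenses red lamp before/after
for n in("top0.pkl","top11.pkl"): print([tuple(c) for c,a,_ in blobs(load(n),(0,170,190),(6,255,255))[0]])
t0=load("top0.pkl")["frame"].astype(int); df=np.abs(t0-t["frame"]).max(2)>40; cv2.imwrite("pics/df.png",(df*255).astype(np.uint8))
s0=load("side0.pkl")["frame"].astype(int); df2=np.abs(s0-d["frame"]).max(2)>40; cv2.imwrite("pics/df.png",np.hstack([df[:, :400],df2[:, :400]]).astype(np.uint8)*255)
```

```text
[ 542.8 -375.   206. ] [array([406.44, 174.08]), array([407.91, 189.22])]
[ 542.8 -375.   206. ] [array([406.44, 174.08]), array([407.91, 189.22])]
[ 542.8 -375.   206. ] [array([406.44, 174.08]), array([407.91, 189.22])]
12.2 [ 0.5 -0.3 -0.3] [ 543.7 -402.8  328.9]
[(np.float64(258.89), np.float64(214.67)), (np.float64(265.55), np.float64(227.64)), (np.float64(385.07), np.float64(270.51))]
[(np.float64(258.89), np.float64(214.67)), (np.float64(265.55), np.float64(227.64)), (np.float64(384.82), np.float64(269.35))]
```

View pics/g11.png

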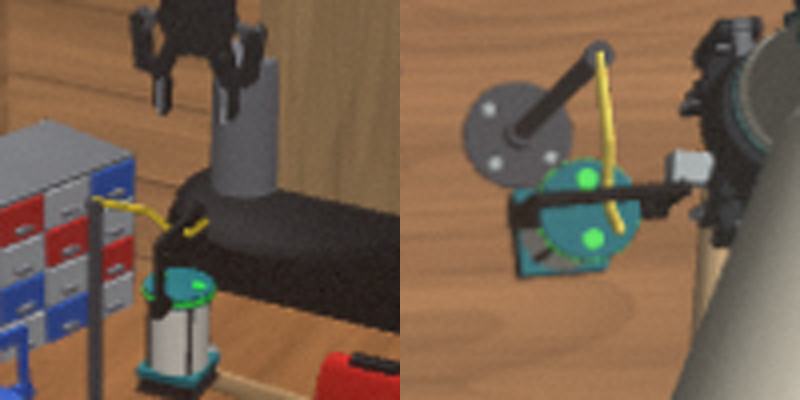

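View pics/df.png

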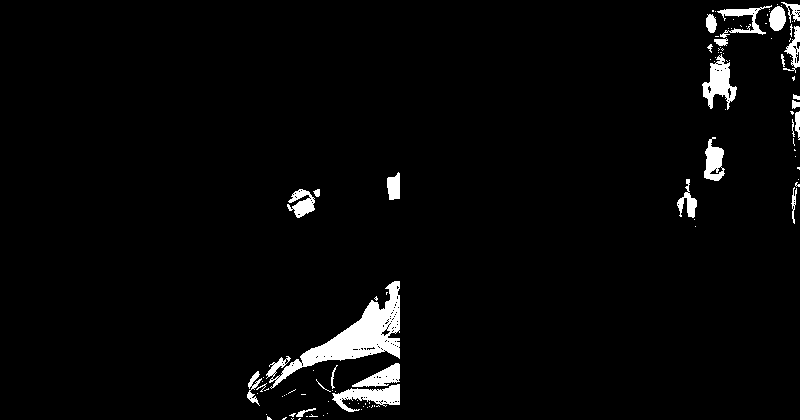

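The lamp hangs upright and does not move over three frames. The before/after difference in both views shows only the arm and this lamp. The red lamp's lenses are on exactly the same pixels as at the start. I hand in.

Run:
```python
from h import *
print(ctrl.finish_job()); s=ctrl.read_state(); print(s["clock"],s["force"].round(1))
```

```text
the job is handed in; nothing more can be done
None
the job is handed in; nothing more can be done
```

The charged lamp (green light) is out of the dock and hangs by its notch on the empty post's hook. I handed the job in at about 12.2 s; no verdict was reported.

**What I did:** I pinched the handle bar 28 mm off its middle and pulled the lamp straight up. I carried it level to the hook, passed the tip through the handle window and lowered until the force changed from -5.4 to +3.4 N. Then I opened the gripper and went straight up.

**Last checks:**
- **Position:** the lamp's axis was at (542.8, -375.0), against the seat measured at (542.4, -374.8).
- **Rest:** the position stayed the same over three frames, and the lamp looks upright in both views. I did not measure its tilt.
- **Gripper:** open and clear of everything, with no measurable outside force.
- **Other things:** the charging lamp's red lenses were on the same pixels as at the start. Before/after differences of both pictures showed only the arm and this lamp. I compared only the left 400 columns of each, so the far right of the bench was not checked; in the top view that includes the hammer.

**What disagreed:**
- **Height reading:** the reported tool height was about 37 mm lower than the cameras showed, with x and y in agreement. I went by the cameras for the grasp, and the lens heights and the contact on the hook bore that out.
- **Refused call:** the first arm call was refused because some keys were missing. Nothing moved.
- **Driver:** in the top view the driver's red patch shifted by about 1 pixel. I put this down to the arm covering part of it, because the side view showed no change there.

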